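# Wedge a gel cassette tight in the casting stand

### The job

Stand the orange-framed gel cassette in the casting stand's slot against the green seal, then lower the yellow wedge into the gap in front of it, sloping side to the leaning wall, and let go of it while it is still loose. With the palm mallet, tap the wedge down in two or more separate taps until it is tight, with the seal firmly squeezed and a further tap no longer moving it; do not drive it home with the fingers and do not strike the cassette. Finally stand the mallet upright back on its black pad, and leave the wash bottle, film roll and Petri dish where they are.

Things in the scene. Friction and masses are not known exactly. Their poses are not given: they have to be found in the camera images.
- stand: Gel casting stand, fixed: grey base 104 x 152 x 12 mm, white uprights, nothing higher than 68 mm. Origin: centre of its underside, on the bench. x points from the leaning wedge wall (front) to the green seal and back plate, y along the cassette's width, z up. Slot floor at z = 12 mm. Two U channels take the cassette's side edges: side walls at y = +-52.5 mm, flared above z = 44 up to z = 54 mm.
- slot (a point): On the slot floor, at [19, 0, 12] mm in the stand frame: the cassette's origin when it just touches the relaxed seal, whose face is at x = 24 mm (z = 14 to 56). At both ends (|y| = 44 to 58 mm) front keepers hold the cassette's edges: inner face at x = 11.5 mm on the floor, leaning open to x = 7.5 at z = 46, then flared to x = 3, z = 54 mm. The seal's top flares back to z = 62 mm.
- wall_top (a point): Top of the wedge wall's working face, at [-1.6, 0, 58] mm in the stand frame, axes as the stand. The wall, 82 mm wide, leans to the front: its face is at x = -1.6 here and 1 mm farther to +x for each 5 mm lower. A flared lip continues to x = -8, z = 65 mm and guides the wedge in. Between wall and cassette is the wedge's gap, open down to the floor.
- seal (a joint): Squeeze of the green silicone seal in m: 0 relaxed, 0.0025 solid stop; a spring of 7 N per mm. Well sealed from 0.0014. Pushing the wedge down to 0.0014 takes about 6 to 13 N, to the stop about 12 to 22 N; friction holds it there. Driving the wedge 5 mm deeper moves cassette and seal 1 mm.
- cassette: Gel cassette, two glass plates in an orange frame: upright plate 10 mm thick (x), 100 mm wide (y), 90 mm high (z), 0.1 to 0.2 kg, alike from both sides. Origin: centre of its foot. It starts upright in the blue rack with its top 60 mm free; in the stand its top 35 mm are clear of everything.
- cassette_top (a point): Middle of the cassette's top edge, 90 mm above its origin.
- rack: Blue drying rack, fixed, base 86 x 112 x 8 mm; the cassette stands 8 mm up at its origin, between posts 34 mm high. A spare glass plate 62 mm high, part of the rack, stands 34 mm from it at -x (top at z = 70 mm). Origin: on the bench, below the cassette.
- wedge: Yellow wedge, 0.08 to 0.17 kg, 114 mm high (z), on its thin end. Blade 70 mm wide (y), 54 mm high: upright flat face at x = +5 mm, sloping face at -x (10 mm thick at the foot, 1 mm more per 5 mm up). Above it a shank 36 mm wide (y), x = -9 to +5 mm, with a grey cap: grip across the 36 mm. Origin: centre of the foot. In the stand its x must point as the stand's x.
- wedge_head (a point): Middle of the wedge's striking top: 114 mm above its foot and 2 mm to -x of its origin. With the cassette touching the relaxed seal the wedge rests with its origin at [9, 0, 30] mm in the stand frame, 5 mm higher per mm that the cassette stands off the seal; tight 7 to 15 mm lower than 30.
- wedge_block: Grey block, fixed, 60 x 96 x 34 mm, in whose slot the wedge stands at the start, axes along the block's. Origin: on the bench, below the wedge's origin; slot floor 8 mm up.
- mallet: Palm mallet, 0.2 to 0.42 kg, standing on its face: white head with flat black rubber face, 50 mm across and 44 mm high; upright wooden handle in line above it, 27 mm thick, from 50 to 126 mm. Origin: centre of the striking face underneath; z along the handle. Round: any yaw.
- mallet_grip (a point): On the mallet's axis, 104 mm above its face, on the upper handle.
- mallet_pad: Black round rubber pad, fixed, 92 mm across, 5 mm thick, the mallet's place. Origin: centre of its underside.
- wash_bottle: Bystander: wash bottle with bent spout, 208 mm high. Origin under its body.
- film_roll: Bystander: white roll of sealing film on end, 54 mm across, 100 mm high. Origin under its middle.
- petri_dish: Bystander: covered Petri dish with pink filling, 61 mm across, 16 mm high. Origin under its middle.
There are look-alikes about, which are no part of the job. Of the things that look like the cassette, the smaller one is meant.

How it is judged:
By the outcome, as a careful person would: the job done as asked, in the order asked, and still so for the second after the job is handed in, with the robot touching nothing.
It also fails if it takes over 72 s, if anything falls off the work surface, if the arm or the gripper's body presses on something with over 40 N, if the wrist force passes 120 N, or if a joint passes its speed limit or range.

### The arm

A 6-joint arm with a two-finger parallel gripper is mounted at the origin on a cart in front of the work surface, level with it; the furniture and walls round the work are solid. World frame = base frame: x ahead of the robot, y to its left, z up, the work surface at z = 0. Lengths are in m, angles in degrees, forces in N, time in s.
With the tool pointing down it reaches from about 0.3 to 0.75 m from the base axis. Payload 8.5 kg.
Tool frame: the origin (TCP) lies on the mounting face of the last link; the fingertips stand 173 mm ahead of it and the grasp point (between the pads) lies 155 mm ahead of it (env.tips_ahead is the distance from the TCP to the fingertips, in m); z points along the fingers, x is the direction in which the jaws open and shut, and the axes are right-handed (so a half turn about z gives the same grasp; the last joint's range is limited). The gripper opens to 85 mm and grips with 20 to 120 N. Pads are 22 mm wide; open, the fingers measure 114 mm over their backs; the gripper's body (76 mm by 85 mm) begins 54 mm behind the grasp point. The pads swing forward as they close: fully open they stand 13 mm farther back than shut.
Start: joints at [-76.736, 21.807, 74.336, -0, 83.858, -12.336], TCP at [0.238, -0.496, 0.405] pointing down, gripper open.
Joint ranges: [-178.18, 178.18], [-50.72, 133.34], [12.68, 142.11], [-81.47, 261.47], [9.98, 163.14], [-165.26, 165.26]. Speed limits (degrees/s): [136.94, 136.94, 180, 180, 180, 180].

### API

Orientations are given as a 3x3 rotation matrix whose columns are the frame's x, y, z axes.
In Python, from rig import env gives the robot as it stands. The module is installed in compiled form; this text tells all that it offers.
- The arm moves only by the tool step_arm, never from a script. Its argument "increments" is a list of rows, each an object of numbers: "x", "y", "z": the shift along the tool's x, y, z in cm; "wx", "wy", "wz": the turn, a rotation vector about the tool's x, y, z in rad; "gripper": the finger opening in cm, from 0 to 8.54. A call has 1 to 20 rows; each row shifts and turns the commanded pose from where the row before left it, along the tool's axes as they then stand; what a row does not reach is not made up. A row lasts 1/10 s, in which the tool goes at most 50 mm and 8.59 degrees, less where a joint would pass 70% of its speed; a pose out of reach is approached as far as the arm can. A call with a gripper value outside its range is refused whole. The fingers move at their own pace and stop on an object; "newtons" is the grip in N (left out, the last holds). Time passes only in rows, so rows that do not move let the fingers close. It gives the time, the measured TCP pose, the force and the opening at its end, in the units of the state.
- env.observe(): the state, without advancing time (a new reading comes with each control period).
- env.get_image(name): name is "side" or "top"; returns a dict with "color" (420x560x3 uint8, blue, green, red), "camera_matrix" (3x3 intrinsics, pixels), "rvec" (rotation vector, rad) and "tvec" (3), from world to camera coordinates, as OpenCV has them. Camera axes: x right, y down, z forward; pixel columns grow to the right and rows downward; lengths in m; the calibration is good to about 2 mm. A picture is of the moment at which its call begins. There is no depth.
- env.close_job(): hands the job in, once; it reports no verdict.
The state is a dict: "time_s": time; "q": joint angles; "qvel": joint speeds; "joint_efforts": joint torques, N m; "position": TCP position; "tool_rot": TCP orientation; "ft_force": force on the tool from outside, world axes, zero at the start; "wrist_torque": the same for the moment, N m; "grip_width": finger opening in m.
Only numpy, scipy, OpenCV 4.12 (cv2) and the standard library are available. Lean on these libraries where they do the work, as an engineer would, in place of code of your own. Each camera call takes 0.05 s, during which the arm holds its last target. There are 200 camera calls.

## Working session

There is one attempt and no reset: what is moved stays moved. The work goes in short steps, Python scripts to look and compute and a tool call to move; the robot and the scene stay as the last step left them, time stands still between calls to the robot, and variables do not carry over. Pictures are saved under pics/ and viewed, about 8 in all and at most 12, crops included, and the job is handed in when it is done.

Besides the shell and the picture viewer there is one more tool, called after ">>>" as name([rows], argument=value, ...), one row to a line, values as JSON. step_arm: Moves the arm, as the interface text tells. Its arguments: {"type":"object","properties":{"increments":{"type":"array"},"newtons":{"type":"number"}},"required":["increments"]}

```bash
mkdir -p pics && cat > h.py <<'E'
import numpy as np, cv2
from rig import env
def grab(n,f=None):
    d=env.get_image(n)
    if f: cv2.imwrite('pics/'+f,d['color'])
    return d
def ray(d,u,v):
    R=cv2.Rodrigues(np.array(d['rvec'],float))[0]; t=np.array(d['tvec'],float).ravel()
    K=np.array(d['camera_matrix'],float)
    w=R.T@(np.linalg.inv(K)@np.array([u,v,1.])); return -R.T@t, w
def onz(d,u,v,z):
    c,w=ray(d,u,v); return c+w*(z-c[2])/w[2]
def proj(d,p):
    return cv2.projectPoints(np.array(p,float).reshape(-1,3),np.array(d['rvec'],float),np.array(d['tvec'],float),np.array(d['camera_matrix'],float),None)[0].reshape(-1,2)
E
python3 - <<'E'
from h import *
np.set_printoptions(precision=3,suppress=True)
for n in('top','side'):
    d=grab(n,n+'0.png'); print(n,ray(d,280,210)[0],d['camera_matrix'])
    np.save(n+'0.npy',d,allow_pickle=True)
print(env.observe())
E
```

```text
top [ 0.382 -0.054  1.204] [[417.524   0.    273.202]
 [  0.    417.524 207.697]
 [  0.      0.      1.   ]]
side [ 0.574 -1.191  0.842] [[520.42    0.    284.545]
 [  0.    520.42  213.54 ]
 [  0.      0.      1.   ]]
{'time_s': 0.1, 'q': array([-76.738,  21.839,  74.379,  -0.001,  83.859, -12.334]), 'qvel': array([-0.073, -0.08 , -0.12 ,  0.067, -0.049, -0.081]), 'joint_efforts': array([  0.005, -44.922, -23.165,  -0.   ,   0.004,  -0.   ]), 'position': array([ 0.238, -0.496,  0.404]), 'tool_rot': array([[ 0.432, -0.902, -0.   ],
       [-0.902, -0.432,  0.001],
       [-0.001, -0.   , -1.   ]]), 'ft_force': array([-0.572,  0.212, -0.114]), 'wrist_torque': array([0.028, 0.015, 0.018]), 'grip_width': 0.08532998560556823}
```

View pics/top0.png

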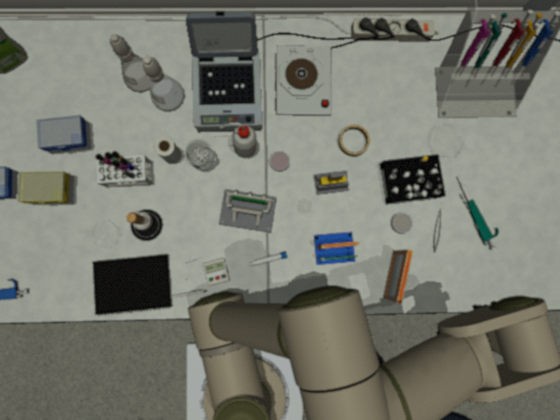

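View pics/side0.png

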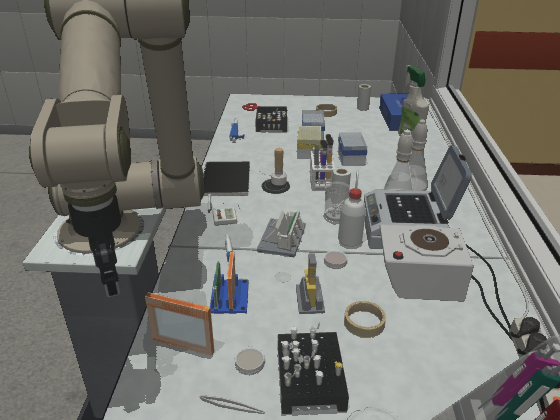

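Top view: cassette candidates are the orange plate in the blue rack (335,245) and the larger leaning orange frame (398,275). The racked one fits the description. The wedge is in the grey block (331,181), the stand is at (248,208) and the mallet is on its pad at (145,222). Next I check these in close crops.

```bash
python3 - <<'E'
from h import *
t=cv2.imread('pics/top0.png'); s=cv2.imread('pics/side0.png')
def c(i,u,v,w,h,k): return cv2.resize(i[v-h//2:v+h//2,u-w//2:u+w//2],None,fx=k,fy=k,interpolation=cv2.INTER_CUBIC)
a=[c(t,335,247,66,50,6),c(t,248,208,66,50,6),c(t,331,181,66,50,6),c(s,230,282,66,50,6)]
cv2.imwrite('pics/crop1.png',np.vstack([np.hstack(a[:2]),np.hstack(a[2:])]))
E
```

```text
(no output)
```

View pics/crop1.png

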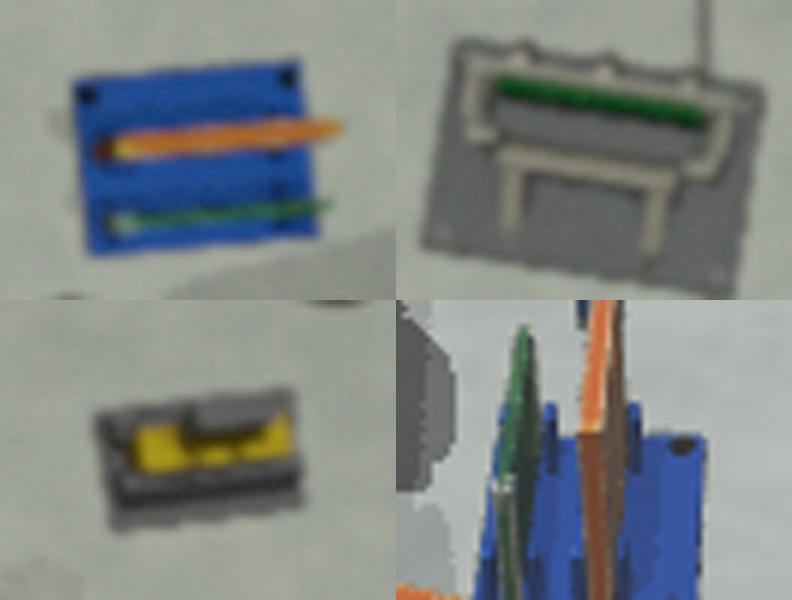

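The crops confirm the choice: the racked cassette has the green spare plate on the robot's side, so rack +x is roughly world +x. The stand's seal is on the far side. Now I measure.

```bash
cat >> h.py <<'E'
def mask(img,lo,hi,roi):
    h=cv2.cvtColor(img,cv2.COLOR_BGR2HSV); m=cv2.inRange(h,np.array(lo),np.array(hi))
    z=np.zeros_like(m); u0,v0,u1,v1=roi; z[v0:v1,u0:u1]=m[v0:v1,u0:u1]
    return z
def big(m):
    n,l,s,c=cv2.connectedComponentsWithStats(m); k=1+np.argmax(s[1:,4]); return (l==k).astype(np.uint8)
def rect(m):
    c=max(cv2.findContours(m,0,1)[0],key=cv2.contourArea); return cv2.minAreaRect(c),cv2.boxPoints(cv2.minAreaRect(c))
E
python3 - <<'E'
from h import *
np.set_printoptions(precision=4,suppress=True)
d={n:np.load(n+'0.npy',allow_pickle=True).item() for n in('top','side')}
t=d['top'];I=t['color']
hs=cv2.cvtColor(I,cv2.COLOR_BGR2HSV)
for p in [(225,220),(262,222),(325,238),(300,250),(343,183),(335,176),(145,234),(145,214)]: print(p,hs[p[1],p[0]])
def rep(name,m,z):
    r,b=rect(m); print(name,r,m.sum()//max(1,m.max())); w=np.array([onz(t,u,v,z) for u,v in b]); print(w[:,:2].ravel(),'c',w.mean(0)[:2])
rep('rackblue',big(mask(I,(105,100,40),(125,255,255),(300,220,370,275))),.008)
rep('orange',big(mask(I,(5,120,90),(18,255,255),(300,230,372,260))),.098)
rep('seal',big(mask(I,(45,80,20),(80,255,255),(225,185,285,225))),.058)
rep('yellow',mask(I,(20,120,60),(35,255,255),(310,165,355,200)),.062)
g=cv2.inRange(hs,(0,0,60),(180,60,135))
z=np.zeros_like(g);z[183:240,212:285]=g[183:240,212:285];rep('stand?',cv2.morphologyEx(big(z),cv2.MORPH_CLOSE,np.ones((9,9))),.012)
z=np.zeros_like(g);g2=cv2.inRange(hs,(0,0,20),(180,90,130));z[165:200,308:358]=g2[165:200,308:358];rep('block?',cv2.morphologyEx(big(z),cv2.MORPH_CLOSE,np.ones((9,9))),.034)
rep('pad',cv2.morphologyEx(big(mask(I,(0,0,0),(180,255,60),(122,200,172,245))),cv2.MORPH_CLOSE,np.ones((15,15))),.005)
rep('wood',big(mask(I,(5,70,60),(25,255,255),(122,200,172,245))),.126)
E
```

```text
(225, 220) [66 13 99]
(262, 222) [75  5 99]
(325, 238) [108 202 144]
(300, 250) [ 44  17 162]
(343, 183) [18 15 84]
(335, 176) [15  6 88]
(145, 234) [36 80 16]
(145, 214) [ 28  26 127]
rackblue ((334.077880859375, 247.85658264160156), (29.061973571777344, 37.66286849975586), 84.80557250976562) 785
[ 0.4446 -0.2041  0.4525 -0.3128  0.3697 -0.3168  0.3622 -0.209 ] c [ 0.4072 -0.2607]
orange ((339.53692626953125, 244.40576171875), (2.897143840789795, 35.03733444213867), 84.80557250976562) 94
[ 0.4145 -0.2132  0.4212 -0.3065  0.4135 -0.3068  0.4069 -0.2136] c [ 0.414 -0.26 ]
seal ((248.52027893066406, 199.3716278076172), (33.68791961669922, 2.9632887840270996), 8.972626686096191) 102
[ 0.5481  0.0273  0.5563  0.026   0.5401 -0.0658  0.532  -0.0644] c [ 0.5441 -0.0192]
yellow ((332.05255126953125, 180.15670776367188), (7.219818115234375, 26.245628356933594), 87.39744567871094) 153
[ 0.603  -0.2158  0.6053 -0.2894  0.5848 -0.2895  0.5826 -0.216 ] c [ 0.5939 -0.2527]
stand? ((247.89730834960938, 207.98379516601562), (53.65113067626953, 55.314727783203125), 8.972626686096191) 2040
[ 0.4608  0.0727  0.6186  0.0473  0.5917 -0.1057  0.4342 -0.0777] c [ 0.5263 -0.0158]
block? ((330.7538757324219, 182.03079223632812), (20.837833404541016, 34.233585357666016), 82.87498474121094) 699
[ 0.6183 -0.202   0.6293 -0.3001  0.5692 -0.305   0.5585 -0.2075] c [ 0.5938 -0.2536]
pad ((147.40863037109375, 225.72080993652344), (25.74380874633789, 30.479461669921875), 40.91438674926758) 587
[0.4725 0.3274 0.5377 0.272  0.4881 0.2159 0.4235 0.2716] c [0.4805 0.2717]
wood ((131.6000213623047, 217.30003356933594), (10.28591251373291, 9.838699340820312), 26.56505012512207) 91
[0.4877 0.2967 0.5103 0.286  0.498  0.2623 0.4754 0.2731] c [0.4928 0.2795]
```

```bash
python3 - <<'E'
from h import *
t=cv2.imread('pics/top0.png'); s=cv2.imread('pics/side0.png')
def c(i,u,v,w,h,k): return cv2.resize(i[v-h//2:v+h//2,u-w//2:u+w//2],None,fx=k,fy=k,interpolation=cv2.INTER_CUBIC)
a=[c(t,331,181,50,70,8),c(s,311,285,50,70,8)]
cv2.imwrite('pics/crop2.png',np.hstack(a))
E
```

```text
(no output)
```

View pics/crop2.png

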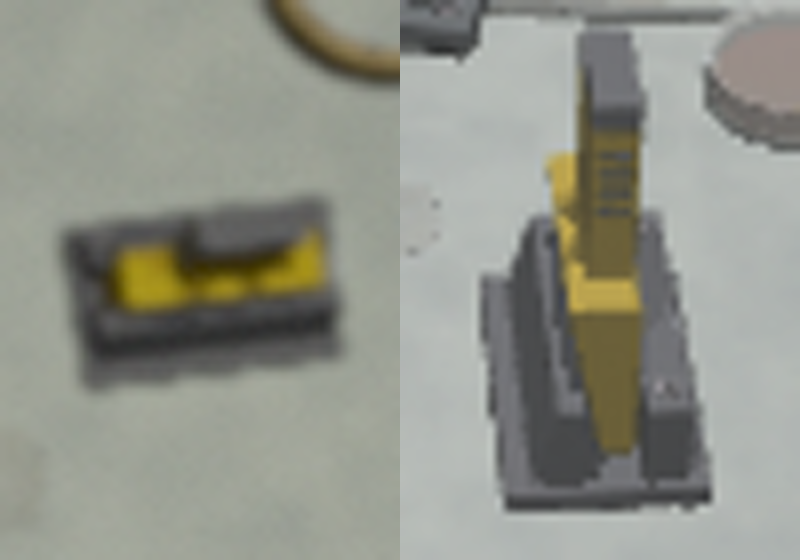

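```bash
python3 - <<'E'
from h import *
np.set_printoptions(precision=4,suppress=True)
d={n:np.load(n+'0.npy',allow_pickle=True).item() for n in('top','side')}
t,s=d['top'],d['side']
print('cap top',onz(t,338.1,174.5,.122)[:2],'side',onz(s,312.2,258.5,.122)[:2])
print('blade near edge side',onz(s,307,288.5,.062)[:2],onz(s,315.75,288.5,.062)[:2])
c=[(455,38),(765,85),(735,297),(420,247)]
w=np.array([onz(t,215+(x-396)/6-.4,183+y/6-.4,.012)[:2] for x,y in c]);print('stand',w,w.mean(0),[np.linalg.norm(w[i]-w[i-1]) for i in range(4)])
# side view measures
S=s['color']
def m(lo,hi,roi): return big(mask(S,lo,hi,roi))
for nm,mm in (('wood',m((5,60,60),(25,255,255),(260,140,300,180))),('orange',m((3,120,60),(20,255,255),(220,245,245,310))),('seal',m((45,60,20),(85,255,255),(255,200,310,260)))):
    v,u=np.nonzero(mm); print(nm,u.min(),u.max(),v.min(),v.max(),'top u',u[v==v.min()],'bot u',u[v==v.max()])
v,u=np.nonzero(big(mask(t['color'],(5,70,60),(25,255,255),(122,200,172,245))));print('wood top',u.min(),u.max(),v.min(),v.max())
# predictions
yc=np.radians(4.1);C=np.array([.414,-.26])
for sg in(1,-1): print('cassette end',proj(s,[*(C+sg*.05*np.array([-np.sin(yc),np.cos(yc)])),.098]))
ys=np.radians(-10);
def st(x,y,z,O): return [O[0]+x*np.cos(ys)-y*np.sin(ys),O[1]+x*np.sin(ys)+y*np.cos(ys),z]
O=w.mean(0);print('pred seal top/side',[proj(k,[st(.024,a,.056,O) for a in(-.044,.044)]).ravel() for k in(t,s)])
print('pad ring',proj(t,[[.4805,.2717,.005]]))
h=cv2.cvtColor(t['color'],cv2.COLOR_BGR2HSV)[:,:,2]
P=np.argwhere(h[200:245,122:172]<70)+[200,122];print('pad extent u',P[:,1].min(),P[:,1].max(),'v',P[:,0].min(),P[:,0].max())
E
```

```text
cap top [ 0.5978 -0.2588] side [ 0.5992 -0.255 ]
blade near edge side [ 0.5897 -0.2887] [ 0.6095 -0.2876]
stand [[ 0.5821  0.0512]
 [ 0.5569 -0.0974]
 [ 0.4552 -0.081 ]
 [ 0.4817  0.0684]] [ 0.519  -0.0147] [np.float64(0.10186603728519159), np.float64(0.15068058754716868), np.float64(0.10302702094406775), np.float64(0.1516922886052208)]
wood 275 282 148 171 top u [276 277 278 279 280 281] bot u [277 278 279 280]
orange 228 232 252 308 top u [231 232] bot u [230 231]
seal 287 295 213 234 top u [295] bot u [287]
wood top 127 138 213 223
cassette end [[232.0632 252.194 ]]
cassette end [[229.3719 279.5352]]
pred seal top/side [array([264.1105, 202.4874, 232.7432, 197.5271]), array([287.0673, 232.8199, 293.8674, 215.2066])]
pad ring [[147.4344 225.6466]]
pad extent u 131 161 v 210 239
```

Side crop (315,288): the wedge's flat face is to the right (+x) and its slope to the left, so its x is about world +x at 6° yaw. Planning helper next.

```bash
cat >> h.py <<'E'
def plan(x,y,z,ang):
    o=env.observe(); p=np.array(o['position']); R=np.array(o['tool_rot'])
    a0=np.degrees(np.arctan2(R[1,0],R[0,0])); da=(ang-a0+180)%360-180; a=np.radians(ang)
    # level correction: tool z should be world -z
    dv=np.array([x,y,z])-p; T=np.array([[np.cos(a),np.sin(a),0],[np.sin(a),-np.cos(a),0],[0,0,-1]])
    tilt=np.cross(R[:,2],[0,0,-1]); tl=R.T@tilt
    print('t%.1f pos'%o['time_s'],np.round(p,4),'ang %.2f'%a0,'grip %.4f'%o['grip_width'],'F',np.round(o['ft_force'],1),'q',np.round(o['q'],0))
    print(' tilt wx,wy',np.round(tl[:2],4),'wz total %.3f rad'%(-np.radians(da)),' then shift cm',np.round(T@dv*100,2))
E
python3 - <<'E'
from h import *
t=np.load('top0.npy',allow_pickle=True).item();s=np.load('side0.npy',allow_pickle=True).item()
print('pad',onz(t,146.5,225,.005),'mal top',onz(t,132.2,218,.126), onz(t,132.2,218.5,.126),'side wood top c',onz(s,278.5,149.5,.126))
plan(.414,-.26,.30,4.1)
E
```

```text
pad [0.48239845 0.2743782  0.005     ] mal top [0.49099143 0.27796729 0.126     ] [0.48970003 0.27794112 0.126     ] side wood top c [0.49228315 0.29390367 0.126     ]
t0.1 pos [ 0.2376 -0.496   0.4042] ang -64.40 grip 0.0853 F [-0.6  0.2 -0.1] q [-77.  22.  74.  -0.  84. -12.]
 tilt wx,wy [-0.0003  0.0013] wz total -1.196 rad  then shift cm [ 19.28 -22.28  10.42]
```

>>> step_arm([
  {"wz": -0.133, "gripper": 5.2},
  {"wz": -0.133},
  {"wz": -0.133},
  {"wz": -0.133},
  {"wz": -0.133},
  {"wz": -0.133},
  {"wz": -0.133},
  {"wz": -0.133},
  {"wz": -0.132},
  {"x": 2.41, "y": -2.785, "z": 1.3},
  {"x": 2.41, "y": -2.785, "z": 1.3},
  {"x": 2.41, "y": -2.785, "z": 1.3},
  {"x": 2.41, "y": -2.785, "z": 1.3},
  {"x": 2.41, "y": -2.785, "z": 1.3},
  {"x": 2.41, "y": -2.785, "z": 1.3},
  {"x": 2.41, "y": -2.785, "z": 1.3},
  {"x": 2.41, "y": -2.785, "z": 1.3},
  {},
  {},
], newtons=40)

```text
invalid input at $.increments[0]: expected keys x, y, z, wx, wy, wz, gripper
```

```bash
python3 - <<'E'
from h import *
plan(.414,-.26,.248,4.1)
d=grab('side');np.save('s1.npy',d);t=grab('top')
c=lambda i,u,v:cv2.resize(i[v-50:v+50,u-36:u+36],None,fx=5,fy=5,interpolation=cv2.INTER_CUBIC)
cv2.imwrite('pics/c3.png',np.hstack([c(d['color'],225,250),c(t['color'],335,250)]))
E
```

```text
t0.1 pos [ 0.2376 -0.496   0.4042] ang -64.40 grip 0.0853 F [-0.6  0.2 -0.1] q [-77.  22.  74.  -0.  84. -12.]
 tilt wx,wy [-0.0003  0.0013] wz total -1.196 rad  then shift cm [ 19.28 -22.28  15.62]
```

View pics/c3.png

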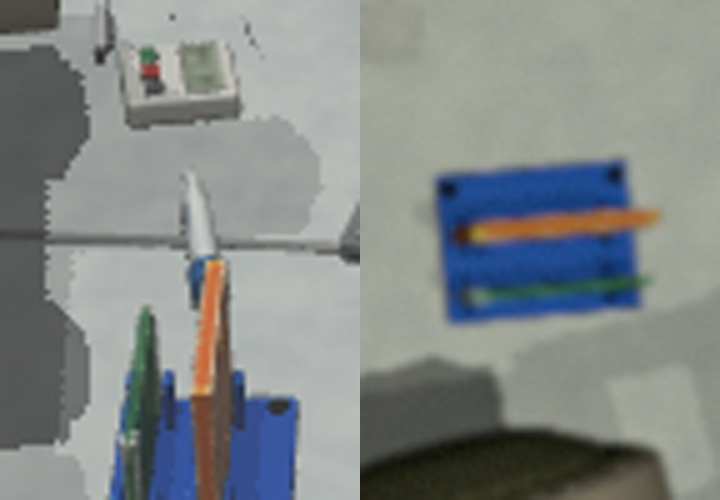

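The move was refused because every row needs all the keys. The picture only shows the untouched rack with the cassette. Resending with full rows.

>>> step_arm([
  {"x": 0, "y": 0, "z": 0, "wx": 0, "wy": 0, "wz": -0.133, "gripper": 5.2},
  {"x": 0, "y": 0, "z": 0, "wx": 0, "wy": 0, "wz": -0.133, "gripper": 5.2},
  {"x": 0, "y": 0, "z": 0, "wx": 0, "wy": 0, "wz": -0.133, "gripper": 5.2},
  {"x": 0, "y": 0, "z": 0, "wx": 0, "wy": 0, "wz": -0.133, "gripper": 5.2},
  {"x": 0, "y": 0, "z": 0, "wx": 0, "wy": 0, "wz": -0.133, "gripper": 5.2},
  {"x": 0, "y": 0, "z": 0, "wx": 0, "wy": 0, "wz": -0.133, "gripper": 5.2},
  {"x": 0, "y": 0, "z": 0, "wx": 0, "wy": 0, "wz": -0.133, "gripper": 5.2},
  {"x": 0, "y": 0, "z": 0, "wx": 0, "wy": 0, "wz": -0.133, "gripper": 5.2},
  {"x": 0, "y": 0, "z": 0, "wx": 0, "wy": 0, "wz": -0.132, "gripper": 5.2},
  {"x": 2.41, "y": -2.785, "z": 1.3, "wx": 0, "wy": 0, "wz": 0, "gripper": 5.2},
  {"x": 2.41, "y": -2.785, "z": 1.3, "wx": 0, "wy": 0, "wz": 0, "gripper": 5.2},
  {"x": 2.41, "y": -2.785, "z": 1.3, "wx": 0, "wy": 0, "wz": 0, "gripper": 5.2},
  {"x": 2.41, "y": -2.785, "z": 1.3, "wx": 0, "wy": 0, "wz": 0, "gripper": 5.2},
  {"x": 2.41, "y": -2.785, "z": 1.3, "wx": 0, "wy": 0, "wz": 0, "gripper": 5.2},
  {"x": 2.41, "y": -2.785, "z": 1.3, "wx": 0, "wy": 0, "wz": 0, "gripper": 5.2},
  {"x": 2.41, "y": -2.785, "z": 1.3, "wx": 0, "wy": 0, "wz": 0, "gripper": 5.2},
  {"x": 2.41, "y": -2.785, "z": 1.3, "wx": 0, "wy": 0, "wz": 0, "gripper": 5.2},
  {"x": 0, "y": 0, "z": 0, "wx": 0, "wy": 0, "wz": 0, "gripper": 5.2},
  {"x": 0, "y": 0, "z": 0, "wx": 0, "wy": 0, "wz": 0, "gripper": 5.2},
], newtons=40)

```text
time_s: 2.1
position: [0.4142, -0.2596, 0.3006]
tool_rot: [[0.997, 0.074, -0.0], [0.074, -0.997, 0.0], [-0.0, -0.0, -1.0]]
ft_force: [0.1, 0.3, 0.4]
grip_width: 0.0518
```

```bash
python3 - <<'E'
from h import *
plan(.414,-.26,.248,4.1)
E
```

```text
t2.1 pos [ 0.4142 -0.2596  0.3006] ang 4.22 grip 0.0518 F [0.1 0.3 0.4] q [-46.  22.  93.  -0.  65. -50.]
 tilt wx,wy [-0.0002  0.0004] wz total 0.002 rad  then shift cm [-0.02  0.04  5.26]
```

>>> step_arm([
  {"x": 0, "y": 0, "z": 1.3, "wx": 0, "wy": 0, "wz": 0, "gripper": 5.2},
  {"x": 0, "y": 0, "z": 1.3, "wx": 0, "wy": 0, "wz": 0, "gripper": 5.2},
  {"x": 0, "y": 0, "z": 1.0, "wx": 0, "wy": 0, "wz": 0, "gripper": 5.2},
  {"x": 0, "y": 0, "z": 0.9, "wx": 0, "wy": 0, "wz": 0, "gripper": 5.2},
  {"x": 0, "y": 0, "z": 0.7, "wx": 0, "wy": 0, "wz": 0, "gripper": 5.2},
  {"x": 0, "y": 0, "z": 0, "wx": 0, "wy": 0, "wz": 0, "gripper": 5.2},
  {"x": 0, "y": 0, "z": 0, "wx": 0, "wy": 0, "wz": 0, "gripper": 0},
  {"x": 0, "y": 0, "z": 0, "wx": 0, "wy": 0, "wz": 0, "gripper": 0},
  {"x": 0, "y": 0, "z": 0, "wx": 0, "wy": 0, "wz": 0, "gripper": 0},
  {"x": 0, "y": 0, "z": 0, "wx": 0, "wy": 0, "wz": 0, "gripper": 0},
  {"x": 0, "y": 0, "z": 0, "wx": 0, "wy": 0, "wz": 0, "gripper": 0},
  {"x": 0, "y": 0, "z": 0, "wx": 0, "wy": 0, "wz": 0, "gripper": 0},
  {"x": 0, "y": 0, "z": 0, "wx": 0, "wy": 0, "wz": 0, "gripper": 0},
  {"x": 0, "y": 0, "z": 0, "wx": 0, "wy": 0, "wz": 0, "gripper": 0},
], newtons=50)

```text
time_s: 3.5
position: [0.414, -0.2599, 0.2492]
tool_rot: [[0.997, 0.072, 0.001], [0.072, -0.997, -0.001], [0.001, 0.001, -1.0]]
ft_force: [-0.6, 0.5, 5.9]
grip_width: 0.0092
```

>>> step_arm([
  {"x": 0, "y": 0, "z": -0.5, "wx": 0, "wy": 0, "wz": 0, "gripper": 0},
  {"x": 0, "y": 0, "z": -1, "wx": 0, "wy": 0, "wz": 0, "gripper": 0},
  {"x": 0, "y": 0, "z": -2, "wx": 0, "wy": 0, "wz": 0, "gripper": 0},
  {"x": 0, "y": 0, "z": -2.5, "wx": 0, "wy": 0, "wz": 0, "gripper": 0},
  {"x": 0, "y": 0, "z": -2.5, "wx": 0, "wy": 0, "wz": 0, "gripper": 0},
  {"x": 0, "y": 0, "z": -1.5, "wx": 0, "wy": 0, "wz": 0, "gripper": 0},
  {"x": 0, "y": 0, "z": 0, "wx": 0, "wy": 0, "wz": 0, "gripper": 0},
])

```text
time_s: 4.2
position: [0.414, -0.2598, 0.351]
tool_rot: [[0.997, 0.072, 0.003], [0.072, -0.997, -0.003], [0.003, 0.003, -1.0]]
ft_force: [-0.0, -0.2, -2.4]
grip_width: 0.009
```

```bash
cat >> h.py <<'E'
YS=np.radians(-9.8); SO=np.array([.519,-.0147])
def st(x,y): return SO+np.array([x*np.cos(YS)-y*np.sin(YS),x*np.sin(YS)+y*np.cos(YS)])
E
python3 - <<'E'
from h import *
x,y=st(.0183,0);print(x,y);plan(x,y,.345,-9.8)
E
```

```text
0.5370329645422479 -0.017814833834738395
t4.2 pos [ 0.414  -0.2598  0.351 ] ang 4.13 grip 0.0090 F [-0.  -0.2 -2.4] q [-46.  19.  89.   0.  72. -50.]
 tilt wx,wy [ 0.0034 -0.0028] wz total 0.243 rad  then shift cm [  8.01 -25.94   0.6 ]
```

>>> step_arm([
  {"x": 0, "y": 0, "z": 0, "wx": 0, "wy": 0, "wz": 0.081, "gripper": 0},
  {"x": 0, "y": 0, "z": 0, "wx": 0, "wy": 0, "wz": 0.081, "gripper": 0},
  {"x": 0, "y": 0, "z": 0, "wx": 0, "wy": 0, "wz": 0.081, "gripper": 0},
  {"x": 0.4, "y": -1.3, "z": 0, "wx": 0, "wy": 0, "wz": 0, "gripper": 0},
  {"x": 0.9, "y": -2.9, "z": 0, "wx": 0, "wy": 0, "wz": 0, "gripper": 0},
  {"x": 1.08, "y": -3.5, "z": 0, "wx": 0, "wy": 0, "wz": 0, "gripper": 0},
  {"x": 1.08, "y": -3.5, "z": 0, "wx": 0, "wy": 0, "wz": 0, "gripper": 0},
  {"x": 1.08, "y": -3.5, "z": 0, "wx": 0, "wy": 0, "wz": 0, "gripper": 0},
  {"x": 1.08, "y": -3.5, "z": 0, "wx": 0, "wy": 0, "wz": 0, "gripper": 0},
  {"x": 1.08, "y": -3.5, "z": 0, "wx": 0, "wy": 0, "wz": 0, "gripper": 0},
  {"x": 0.9, "y": -2.9, "z": 0, "wx": 0, "wy": 0, "wz": 0, "gripper": 0},
  {"x": 0.41, "y": -1.34, "z": 0, "wx": 0, "wy": 0, "wz": 0, "gripper": 0},
  {"x": 0, "y": 0, "z": 0, "wx": 0, "wy": 0, "wz": 0, "gripper": 0},
  {"x": 0, "y": 0, "z": 0, "wx": 0, "wy": 0, "wz": 0, "gripper": 0},
])

```text
time_s: 5.6
position: [0.5367, -0.0181, 0.3484]
tool_rot: [[0.986, -0.169, -0.001], [-0.169, -0.986, -0.0], [-0.001, 0.0, -1.0]]
ft_force: [-0.1, -0.5, -1.0]
grip_width: 0.009
```

```bash
python3 - <<'E'
from h import *
x,y=st(.0183,0);plan(x,y,.253,-9.8)
d=grab('side');t=grab('top')
np.save('s2.npy',d);np.save('t2.npy',t)
c=lambda i,u,v:cv2.resize(i[v-60:v+50,u-38:u+38],None,fx=5,fy=5,interpolation=cv2.INTER_CUBIC)
cv2.imwrite('pics/c4.png',np.hstack([c(d['color'],285,225),c(t['color'],248,205)]))
E
```

```text
t5.6 pos [ 0.5367 -0.0181  0.3484] ang -9.74 grip 0.0090 F [-0.1 -0.5 -1. ] q [-15.  23.  82.  -0.  75.  -5.]
 tilt wx,wy [0.0003 0.001 ] wz total 0.001 rad  then shift cm [ 0.03 -0.03  9.54]
```

View pics/c4.png

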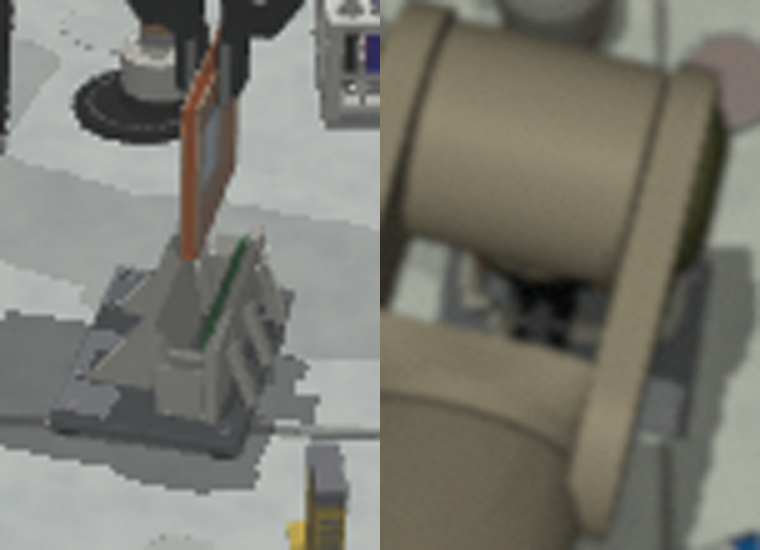

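Picture 6 (side): the cassette is held upright above the stand, its near bottom edge at about (284–286, 216). I check that against the prediction.

```bash
python3 - <<'E'
from h import *
np.set_printoptions(precision=1,suppress=True)
s=np.load('s2.npy',allow_pickle=True).item()
a=np.radians(-9.74);P=np.array([.5367,-.0181]);z=.3484-.2412
f=lambda x,y:[*(P+np.array([x*np.cos(a)-y*np.sin(a),x*np.sin(a)+y*np.cos(a)])),z]
print('pred near foot front/back',proj(s,[f(-.005,-.05),f(.005,-.05)]))
v,u=np.nonzero(big(mask(s['color'],(3,120,50),(20,255,255),(275,170,300,222))))
for k in range(v.max()-4,v.max()+1): print(k,u[v==k].min(),u[v==k].max())
print('stand seal top line pred', proj(s,[[*st(.024,q),.056] for q in(-.044,.044)]).ravel())
v,u=np.nonzero(big(mask(s['color'],(45,60,20),(85,255,255),(255,200,310,260))));print('seal',u[v==v.max()],v.max(),u[v==v.min()],v.min())
E
```

```text
pred near foot front/back [[282.7 217.3]
 [286.5 217.8]]
212 284 285
213 284 285
214 284 285
215 284 285
216 284 285
stand seal top line pred [287.1 232.8 293.8 215.2]
seal [287] 234 [295] 213
```

>>> step_arm([
  {"x": 0, "y": 0, "z": 1.5, "wx": 0, "wy": 0, "wz": 0, "gripper": 0},
  {"x": 0, "y": 0, "z": 1.5, "wx": 0, "wy": 0, "wz": 0, "gripper": 0},
  {"x": 0, "y": 0, "z": 1.5, "wx": 0, "wy": 0, "wz": 0, "gripper": 0},
  {"x": 0, "y": 0, "z": 0.7, "wx": 0, "wy": 0, "wz": 0, "gripper": 0},
  {"x": 0, "y": 0, "z": 0.7, "wx": 0, "wy": 0, "wz": 0, "gripper": 0},
  {"x": 0, "y": 0, "z": 0.5, "wx": 0, "wy": 0, "wz": 0, "gripper": 0},
  {"x": 0, "y": 0, "z": 0.5, "wx": 0, "wy": 0, "wz": 0, "gripper": 0},
  {"x": 0, "y": 0, "z": 0, "wx": 0, "wy": 0, "wz": 0, "gripper": 0},
])

```text
time_s: 6.5
position: [0.5369, -0.018, 0.2794]
tool_rot: [[0.985, -0.17, -0.001], [-0.17, -0.985, 0.0], [-0.001, -0.0, -1.0]]
ft_force: [0.6, -0.1, -2.2]
grip_width: 0.0093
```

No contact so far; continuing down.

>>> step_arm([
  {"x": 0, "y": 0, "z": 0.5, "wx": 0, "wy": 0, "wz": 0, "gripper": 0},
  {"x": 0, "y": 0, "z": 0.5, "wx": 0, "wy": 0, "wz": 0, "gripper": 0},
  {"x": 0, "y": 0, "z": 0.5, "wx": 0, "wy": 0, "wz": 0, "gripper": 0},
  {"x": 0, "y": 0, "z": 0.4, "wx": 0, "wy": 0, "wz": 0, "gripper": 0},
  {"x": 0, "y": 0, "z": 0.3, "wx": 0, "wy": 0, "wz": 0, "gripper": 0},
  {"x": 0, "y": 0, "z": 0.2, "wx": 0, "wy": 0, "wz": 0, "gripper": 0},
  {"x": 0, "y": 0, "z": 0, "wx": 0, "wy": 0, "wz": 0, "gripper": 0},
])

```text
time_s: 7.2
position: [0.537, -0.0179, 0.2555]
tool_rot: [[0.985, -0.17, -0.0], [-0.17, -0.985, 0.0], [-0.0, -0.0, -1.0]]
ft_force: [-0.1, -0.1, -2.0]
grip_width: 0.0087
```

>>> step_arm([
  {"x": 0, "y": 0, "z": 0.15, "wx": 0, "wy": 0, "wz": 0, "gripper": 0},
  {"x": 0, "y": 0, "z": 0.1, "wx": 0, "wy": 0, "wz": 0, "gripper": 0},
  {"x": 0.05, "y": 0, "z": 0, "wx": 0, "wy": 0, "wz": 0, "gripper": 0},
  {"x": 0.05, "y": 0, "z": 0, "wx": 0, "wy": 0, "wz": 0, "gripper": 0},
  {"x": 0, "y": 0, "z": 0, "wx": 0, "wy": 0, "wz": 0, "gripper": 0},
])

```text
time_s: 7.7
position: [0.5378, -0.018, 0.2532]
tool_rot: [[0.985, -0.17, -0.001], [-0.17, -0.985, 0.0], [-0.001, -0.0, -1.0]]
ft_force: [-2.2, 0.8, -0.2]
grip_width: 0.0091
```

>>> step_arm([
  {"x": 0, "y": 0, "z": 0, "wx": 0, "wy": 0, "wz": 0, "gripper": 1.6},
  {"x": 0, "y": 0, "z": 0, "wx": 0, "wy": 0, "wz": 0, "gripper": 3},
  {"x": 0, "y": 0, "z": 0, "wx": 0, "wy": 0, "wz": 0, "gripper": 5.2},
  {"x": 0, "y": 0, "z": 0, "wx": 0, "wy": 0, "wz": 0, "gripper": 5.2},
  {"x": 0, "y": 0, "z": -1, "wx": 0, "wy": 0, "wz": 0, "gripper": 5.2},
  {"x": 0, "y": 0, "z": -2.5, "wx": 0, "wy": 0, "wz": 0, "gripper": 5.2},
  {"x": 0, "y": 0, "z": -3, "wx": 0, "wy": 0, "wz": 0, "gripper": 5.2},
  {"x": 0, "y": 0, "z": -4, "wx": 0, "wy": 0, "wz": 0, "gripper": 6},
  {"x": 0, "y": 0, "z": -2, "wx": 0, "wy": 0, "wz": 0, "gripper": 6},
  {"x": 0, "y": 0, "z": 0, "wx": 0, "wy": 0, "wz": 0, "gripper": 6},
])

```text
time_s: 8.7
position: [0.5379, -0.018, 0.3819]
tool_rot: [[0.985, -0.17, 0.007], [-0.17, -0.985, -0.002], [0.007, 0.001, -1.0]]
ft_force: [0.1, -0.2, 0.0]
grip_width: 0.0597
```

```bash
python3 - <<'E'
from h import *
a=np.radians(6); x,y=.6005-.002*np.cos(a),-.255-.002*np.sin(a)
print(x,y);plan(x,y,.33,-84)
s=grab('side')
np.save('s3.npy',s)
v,u=np.nonzero(big(mask(s['color'],(3,120,50),(20,255,255),(265,170,310,232))))
for k in (v.min(),v.min()+1): print(k,u[v==k])
print('near top',proj(s,[[*st(.019+q,-.05),.102] for q in(-.005,.005)]),'far top',proj(s,[[*st(.019+q,.05),.102] for q in(-.005,.005)]))
for k in range(205,235,4): print(k,u[v==k])
E
```

```text
0.5985109562092635 -0.25520905692653534
t8.7 pos [ 0.5379 -0.018   0.3819] ang -9.79 grip 0.0597 F [ 0.1 -0.2  0. ] q [-15.  22.  79.   0.  79.  -5.]
 tilt wx,wy [ 0.0006 -0.0069] wz total 1.295 rad  then shift cm [24.22 -3.55  5.19]
199 [292]
200 [292]
near top [[283.05168542 219.00378695]
 [286.82743298 219.48709782]] far top [[290.98361872 199.51408415]
 [294.55168243 199.945378  ]]
205 [289 290]
209 [288 289]
213 [286 287]
217 [284 285]
221 [284 285]
225 [284 285]
229 [284 285]
233 []
```

>>> step_arm([
  {"x": 0, "y": 0, "z": 0, "wx": 0, "wy": -0.007, "wz": 0.1295, "gripper": 6},
  {"x": 0, "y": 0, "z": 0, "wx": 0, "wy": 0, "wz": 0.1295, "gripper": 6},
  {"x": 0, "y": 0, "z": 0, "wx": 0, "wy": 0, "wz": 0.1295, "gripper": 6},
  {"x": 0, "y": 0, "z": 0, "wx": 0, "wy": 0, "wz": 0.1295, "gripper": 6},
  {"x": 0, "y": 0, "z": 0, "wx": 0, "wy": 0, "wz": 0.1295, "gripper": 6},
  {"x": 0, "y": 0, "z": 0, "wx": 0, "wy": 0, "wz": 0.1295, "gripper": 6},
  {"x": 0, "y": 0, "z": 0, "wx": 0, "wy": 0, "wz": 0.1295, "gripper": 6},
  {"x": 0, "y": 0, "z": 0, "wx": 0, "wy": 0, "wz": 0.1295, "gripper": 6},
  {"x": 0, "y": 0, "z": 0, "wx": 0, "wy": 0, "wz": 0.1295, "gripper": 6},
  {"x": 0, "y": 0, "z": 0, "wx": 0, "wy": 0, "wz": 0.1295, "gripper": 6},
  {"x": 2.5, "y": -0.35, "z": 0.4, "wx": 0, "wy": 0, "wz": 0, "gripper": 6},
  {"x": 3.75, "y": -0.55, "z": 0.8, "wx": 0, "wy": 0, "wz": 0, "gripper": 6},
  {"x": 3.75, "y": -0.55, "z": 0.8, "wx": 0, "wy": 0, "wz": 0, "gripper": 6},
  {"x": 3.75, "y": -0.55, "z": 0.8, "wx": 0, "wy": 0, "wz": 0, "gripper": 6},
  {"x": 3.75, "y": -0.55, "z": 0.8, "wx": 0, "wy": 0, "wz": 0, "gripper": 6},
  {"x": 3.75, "y": -0.55, "z": 0.8, "wx": 0, "wy": 0, "wz": 0, "gripper": 6},
  {"x": 2.97, "y": -0.45, "z": 0.8, "wx": 0, "wy": 0, "wz": 0, "gripper": 6},
  {"x": 0, "y": 0, "z": 0, "wx": 0, "wy": 0, "wz": 0, "gripper": 6},
  {"x": 0, "y": 0, "z": 0, "wx": 0, "wy": 0, "wz": 0, "gripper": 6},
])

```text
time_s: 10.65
position: [0.5981, -0.2553, 0.324]
tool_rot: [[0.104, -0.995, -0.009], [-0.995, -0.104, 0.003], [-0.004, 0.009, -1.0]]
ft_force: [0.1, -0.1, 0.1]
grip_width: 0.0599
```

```bash
python3 - <<'E'
from h import *
plan(.5985,-.2555,.264,-84)
E
```

```text
t10.7 pos [ 0.5981 -0.2553  0.324 ] ang -84.04 grip 0.0599 F [ 0.1 -0.1  0.1] q [-34.  35.  64.  -0.  81.  51.]
 tilt wx,wy [0.0087 0.0044] wz total -0.001 rad  then shift cm [ 0.03 -0.04  6.  ]
```

>>> step_arm([
  {"x": 0, "y": 0, "z": 0, "wx": 0.007, "wy": 0.003, "wz": 0, "gripper": 6},
  {"x": 0, "y": 0, "z": 1, "wx": 0, "wy": 0, "wz": 0, "gripper": 6},
  {"x": 0, "y": 0, "z": 1, "wx": 0, "wy": 0, "wz": 0, "gripper": 6},
  {"x": 0, "y": 0, "z": 1, "wx": 0, "wy": 0, "wz": 0, "gripper": 6},
  {"x": 0, "y": 0, "z": 0, "wx": 0, "wy": 0, "wz": 0, "gripper": 6},
  {"x": 0, "y": 0, "z": 0, "wx": 0, "wy": 0, "wz": 0, "gripper": 6},
  {"x": 0, "y": 0, "z": 0, "wx": 0, "wy": 0, "wz": 0, "gripper": 6},
])

```text
time_s: 11.35
position: [0.5984, -0.2552, 0.2958]
tool_rot: [[0.105, -0.995, 0.001], [-0.995, -0.105, -0.001], [0.001, -0.001, -1.0]]
ft_force: [0.0, 0.5, 0.6]
grip_width: 0.0601
```

```bash
python3 - <<'E'
from h import *
plan(.5985,-.2555,.264,-84)
E
```

```text
t11.3 pos [ 0.5984 -0.2552  0.2958] ang -83.99 grip 0.0601 F [0.  0.5 0.6] q [-34.  37.  66.  -0.  77.  50.]
 tilt wx,wy [-0.001  -0.0011] wz total 0.000 rad  then shift cm [ 0.03 -0.01  3.18]
```

>>> step_arm([
  {"x": 0, "y": 0, "z": 0.8, "wx": 0, "wy": 0, "wz": 0, "gripper": 6},
  {"x": 0, "y": 0, "z": 0.8, "wx": 0, "wy": 0, "wz": 0, "gripper": 6},
  {"x": 0, "y": 0, "z": 0.8, "wx": 0, "wy": 0, "wz": 0, "gripper": 6},
  {"x": 0, "y": 0, "z": 0.75, "wx": 0, "wy": 0, "wz": 0, "gripper": 6},
  {"x": 0, "y": 0, "z": 0, "wx": 0, "wy": 0, "wz": 0, "gripper": 6},
  {"x": 0, "y": 0, "z": 0, "wx": 0, "wy": 0, "wz": 0, "gripper": 5},
  {"x": 0, "y": 0, "z": 0, "wx": 0, "wy": 0, "wz": 0, "gripper": 4},
  {"x": 0, "y": 0, "z": 0, "wx": 0, "wy": 0, "wz": 0, "gripper": 3},
  {"x": 0, "y": 0, "z": 0, "wx": 0, "wy": 0, "wz": 0, "gripper": 2.5},
  {"x": 0, "y": 0, "z": 0, "wx": 0, "wy": 0, "wz": 0, "gripper": 2},
  {"x": 0, "y": 0, "z": 0, "wx": 0, "wy": 0, "wz": 0, "gripper": 2},
  {"x": 0, "y": 0, "z": 0, "wx": 0, "wy": 0, "wz": 0, "gripper": 2},
  {"x": 0, "y": 0, "z": 0, "wx": 0, "wy": 0, "wz": 0, "gripper": 2},
], newtons=40)

```text
time_s: 12.65
position: [0.5983, -0.2553, 0.2643]
tool_rot: [[0.105, -0.995, 0.001], [-0.995, -0.105, -0.001], [0.001, -0.001, -1.0]]
ft_force: [-0.5, -1.4, 3.9]
grip_width: 0.0355
```

>>> step_arm([
  {"x": 0, "y": 0, "z": -0.5, "wx": 0, "wy": 0, "wz": 0, "gripper": 2},
  {"x": 0, "y": 0, "z": -1, "wx": 0, "wy": 0, "wz": 0, "gripper": 2},
  {"x": 0, "y": 0, "z": -2, "wx": 0, "wy": 0, "wz": 0, "gripper": 2},
  {"x": 0, "y": 0, "z": -3, "wx": 0, "wy": 0, "wz": 0, "gripper": 2},
  {"x": 0, "y": 0, "z": -3, "wx": 0, "wy": 0, "wz": 0, "gripper": 2},
  {"x": 0, "y": 0, "z": -2, "wx": 0, "wy": 0, "wz": 0, "gripper": 2},
  {"x": 0, "y": 0, "z": -1, "wx": 0, "wy": 0, "wz": 0, "gripper": 2},
  {"x": 0, "y": 0, "z": 0, "wx": 0, "wy": 0, "wz": 0, "gripper": 2},
  {"x": 0, "y": 0, "z": 0, "wx": 0, "wy": 0, "wz": 0, "gripper": 2},
])

```text
time_s: 13.55
position: [0.5982, -0.2551, 0.3878]
tool_rot: [[0.105, -0.995, -0.001], [-0.995, -0.105, 0.001], [-0.001, 0.001, -1.0]]
ft_force: [0.2, -0.2, -2.5]
grip_width: 0.0354
```

```bash
python3 - <<'E'
from h import *
np.set_printoptions(precision=4,suppress=True)
x,y=st(.009-.002,0);print(x,y);plan(x,y,.39,-99.8)
s=grab('side','s4.png');np.save('s4.npy',s)
o=env.observe();P=o['position']; a=np.radians(6)
z=P[2]-.2563
f=lambda X,Y,Z:[P[0]+(X+.002)*np.cos(a)-Y*np.sin(a),P[1]+(X+.002)*np.sin(a)+Y*np.cos(a),z+Z]
q=proj(s,[f(.005,-.035,0),f(-.005,-.035,0),f(.005,-.035,.054),f(-.0158,-.035,.054),f(.005,.035,0)]);print(q)
v,u=np.nonzero(big(mask(s['color'],(18,100,40),(35,255,255),(int(q[0,0])-30,int(q[0,1])-70,int(q[0,0])+30,int(q[0,1])+15))))
print(u.min(),u.max(),v.min(),v.max())
for k in range(v.max()-24,v.max()+1,2): print(k,u[v==k].min(),u[v==k].max())
c=s['color'][int(q[0,1])-90:int(q[0,1])+20,int(q[0,0])-40:int(q[0,0])+40]
cv2.imwrite('pics/c5.png',cv2.resize(c,None,fx=5,fy=5,interpolation=cv2.INTER_CUBIC)); print('crop origin',int(q[0,0])-40,int(q[0,1])-90)
E
```

```text
0.5258978552893845 -0.01589146649416223
t13.6 pos [ 0.5982 -0.2551  0.3878] ang -84.00 grip 0.0354 F [ 0.2 -0.2 -2.5] q [-34.  33.  58.  -0.  89.  50.]
 tilt wx,wy [0.0012 0.0007] wz total 0.276 rad  then shift cm [-22.34  11.19  -0.22]
[[316.7109 264.8993]
 [312.1708 265.0373]
 [317.7572 244.9868]
 [308.0617 245.2616]
 [313.3579 245.9809]]
306 317 226 263
239 308 316
241 308 316
243 309 317
245 309 317
247 310 317
249 310 317
251 310 317
253 311 317
255 311 316
257 312 316
259 312 316
261 313 316
263 313 315
crop origin 276 174
```

View pics/c5.png

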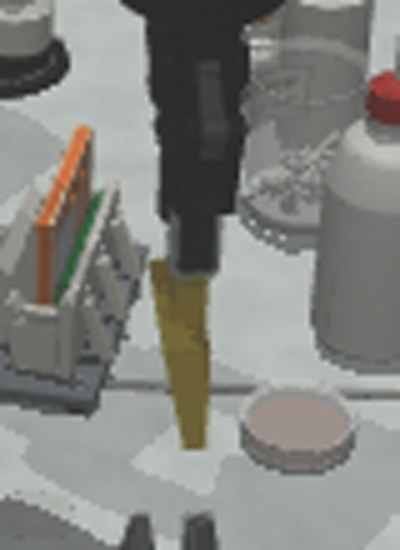

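Picture 7: the wedge hangs upright with its flat face at u≈316.5, as predicted (316.7). The cassette is upright in the stand at the left. Moving over the gap.

>>> step_arm([
  {"x": 0, "y": 0, "z": 0, "wx": 0, "wy": 0, "wz": 0.092, "gripper": 2},
  {"x": 0, "y": 0, "z": 0, "wx": 0, "wy": 0, "wz": 0.092, "gripper": 2},
  {"x": 0, "y": 0, "z": 0, "wx": 0, "wy": 0, "wz": 0.092, "gripper": 2},
  {"x": -1.5, "y": 0.75, "z": 0, "wx": 0, "wy": 0, "wz": 0, "gripper": 2},
  {"x": -3, "y": 1.5, "z": 0, "wx": 0, "wy": 0, "wz": 0, "gripper": 2},
  {"x": -3.5, "y": 1.76, "z": 0, "wx": 0, "wy": 0, "wz": 0, "gripper": 2},
  {"x": -3.5, "y": 1.76, "z": 0, "wx": 0, "wy": 0, "wz": 0, "gripper": 2},
  {"x": -3.5, "y": 1.76, "z": 0, "wx": 0, "wy": 0, "wz": 0, "gripper": 2},
  {"x": -3.5, "y": 1.76, "z": 0, "wx": 0, "wy": 0, "wz": 0, "gripper": 2},
  {"x": -2.5, "y": 1.25, "z": 0, "wx": 0, "wy": 0, "wz": 0, "gripper": 2},
  {"x": -1.34, "y": 0.73, "z": 0, "wx": 0, "wy": 0, "wz": 0, "gripper": 2},
  {"x": 0, "y": 0, "z": 0, "wx": 0, "wy": 0, "wz": 0, "gripper": 2},
  {"x": 0, "y": 0, "z": 0, "wx": 0, "wy": 0, "wz": 0, "gripper": 2},
  {"x": 0, "y": 0, "z": 0, "wx": 0, "wy": 0, "wz": 0, "gripper": 2},
])

```text
time_s: 15.0
position: [0.5257, -0.0169, 0.3884]
tool_rot: [[-0.172, -0.985, 0.0], [-0.985, 0.172, -0.001], [0.001, -0.0, -1.0]]
ft_force: [-0.6, -0.5, -1.8]
grip_width: 0.0351
```

```bash
python3 - <<'E'
from h import *
x,y=st(.0062,0);print(x,y);plan(x,y,.2943,-99.8)
E
```

```text
0.5251095289705977 -0.015755298894829402
t15.0 pos [ 0.5257 -0.0169  0.3884] ang -99.88 grip 0.0351 F [-0.6 -0.5 -1.8] q [-15.  20.  80.  -0.  80.  85.]
 tilt wx,wy [-0.0003 -0.0007] wz total -0.001 rad  then shift cm [-0.1   0.07  9.41]
```

>>> step_arm([
  {"x": -0.1, "y": 0.07, "z": 0, "wx": 0, "wy": 0, "wz": 0, "gripper": 2},
  {"x": 0, "y": 0, "z": 1, "wx": 0, "wy": 0, "wz": 0, "gripper": 2},
  {"x": 0, "y": 0, "z": 1.2, "wx": 0, "wy": 0, "wz": 0, "gripper": 2},
  {"x": 0, "y": 0, "z": 1.2, "wx": 0, "wy": 0, "wz": 0, "gripper": 2},
  {"x": 0, "y": 0, "z": 1.2, "wx": 0, "wy": 0, "wz": 0, "gripper": 2},
  {"x": 0, "y": 0, "z": 0.8, "wx": 0, "wy": 0, "wz": 0, "gripper": 2},
  {"x": 0, "y": 0, "z": 0.8, "wx": 0, "wy": 0, "wz": 0, "gripper": 2},
  {"x": 0, "y": 0, "z": 0.8, "wx": 0, "wy": 0, "wz": 0, "gripper": 2},
  {"x": 0, "y": 0, "z": 0.6, "wx": 0, "wy": 0, "wz": 0, "gripper": 2},
  {"x": 0, "y": 0, "z": 0, "wx": 0, "wy": 0, "wz": 0, "gripper": 2},
  {"x": 0, "y": 0, "z": 0, "wx": 0, "wy": 0, "wz": 0, "gripper": 2},
])

```text
time_s: 16.1
position: [0.5248, -0.0147, 0.3129]
tool_rot: [[-0.17, -0.985, 0.001], [-0.985, 0.17, -0.001], [0.001, -0.001, -1.0]]
ft_force: [-0.6, 0.3, -1.6]
grip_width: 0.0352
```

>>> step_arm([
  {"x": 0, "y": 0, "z": 0.4, "wx": 0, "wy": 0, "wz": 0, "gripper": 2},
  {"x": 0, "y": 0, "z": 0.4, "wx": 0, "wy": 0, "wz": 0, "gripper": 2},
  {"x": 0, "y": 0, "z": 0.4, "wx": 0, "wy": 0, "wz": 0, "gripper": 2},
  {"x": 0, "y": 0, "z": 0.3, "wx": 0, "wy": 0, "wz": 0, "gripper": 2},
  {"x": 0, "y": 0, "z": 0, "wx": 0, "wy": 0, "wz": 0, "gripper": 2},
  {"x": 0, "y": 0, "z": 0, "wx": 0, "wy": 0, "wz": 0, "gripper": 2},
])

```text
time_s: 16.7
position: [0.5248, -0.0147, 0.2977]
tool_rot: [[-0.17, -0.985, 0.0], [-0.985, 0.17, -0.001], [0.0, -0.001, -1.0]]
ft_force: [0.4, 1.4, -1.5]
grip_width: 0.0355
```

>>> step_arm([
  {"x": 0, "y": 0, "z": 0.2, "wx": 0, "wy": 0, "wz": 0, "gripper": 2},
  {"x": 0, "y": 0, "z": 0.2, "wx": 0, "wy": 0, "wz": 0, "gripper": 2},
  {"x": 0, "y": 0, "z": 0.1, "wx": 0, "wy": 0, "wz": 0, "gripper": 2},
  {"x": 0, "y": 0, "z": 0, "wx": 0, "wy": 0, "wz": 0, "gripper": 2},
  {"x": 0, "y": 0, "z": 0, "wx": 0, "wy": 0, "wz": 0, "gripper": 2},
])

```text
time_s: 17.2
position: [0.5248, -0.0147, 0.2927]
tool_rot: [[-0.17, -0.985, 0.001], [-0.985, 0.17, -0.001], [0.0, -0.001, -1.0]]
ft_force: [-0.1, -0.3, -1.7]
grip_width: 0.0355
```

>>> step_arm([
  {"x": 0, "y": 0, "z": 0.1, "wx": 0, "wy": 0, "wz": 0, "gripper": 2},
  {"x": 0, "y": 0, "z": 0.1, "wx": 0, "wy": 0, "wz": 0, "gripper": 2},
  {"x": 0, "y": 0, "z": 0, "wx": 0, "wy": 0, "wz": 0, "gripper": 2},
  {"x": 0, "y": 0, "z": 0, "wx": 0, "wy": 0, "wz": 0, "gripper": 4},
  {"x": 0, "y": 0, "z": 0, "wx": 0, "wy": 0, "wz": 0, "gripper": 5},
  {"x": 0, "y": 0, "z": 0, "wx": 0, "wy": 0, "wz": 0, "gripper": 6},
  {"x": 0, "y": 0, "z": 0, "wx": 0, "wy": 0, "wz": 0, "gripper": 6},
  {"x": 0, "y": 0, "z": -1, "wx": 0, "wy": 0, "wz": 0, "gripper": 6},
  {"x": 0, "y": 0, "z": -2, "wx": 0, "wy": 0, "wz": 0, "gripper": 6},
  {"x": 0, "y": 0, "z": -3, "wx": 0, "wy": 0, "wz": 0, "gripper": 6},
  {"x": 0, "y": 0, "z": -4, "wx": 0, "wy": 0, "wz": 0, "gripper": 6},
  {"x": 0, "y": 0, "z": -2, "wx": 0, "wy": 0, "wz": 0, "gripper": 6},
  {"x": 0, "y": 0, "z": 0, "wx": 0, "wy": 0, "wz": 0, "gripper": 6},
])

```text
time_s: 18.5
position: [0.5246, -0.0145, 0.4144]
tool_rot: [[-0.17, -0.985, 0.007], [-0.985, 0.17, -0.002], [0.001, -0.008, -1.0]]
ft_force: [0.2, -0.3, 0.5]
grip_width: 0.0601
```

```bash
python3 - <<'E'
from h import *
plan(.490,.278,.36,-99.8)
s=grab('side');np.save('s5.npy',s)
c=lambda i,u,v:cv2.resize(i[v-45:v+45,u-40:u+40],None,fx=5,fy=5,interpolation=cv2.INTER_CUBIC)
cv2.imwrite('pics/c6.png',np.hstack([c(s['color'],285,215),c(s['color'],280,170)]))
E
```

```text
t18.5 pos [ 0.5246 -0.0145  0.4144] ang -99.80 grip 0.0601 F [ 0.2 -0.3  0.5] q [-15.  19.  77.  -0.  83.  85.]
 tilt wx,wy [-0.0075 -0.0011] wz total 0.000 rad  then shift cm [-28.24   8.38   5.44]
```

View pics/c6.png

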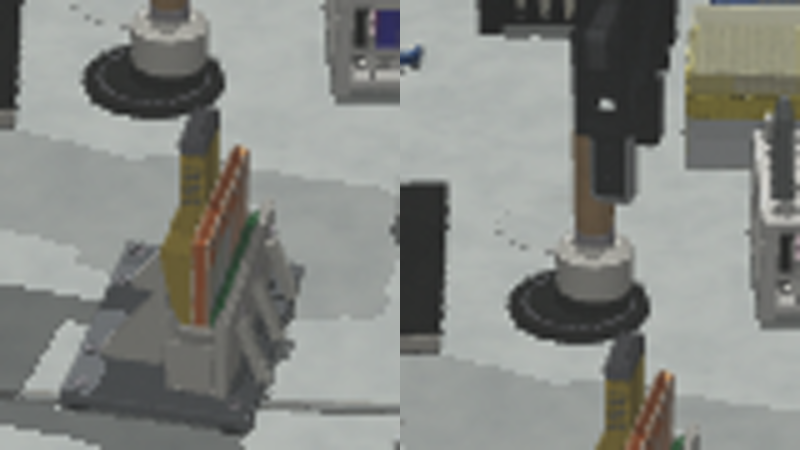

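Picture 8: the wedge stands loose between wall and cassette. The mallet stands off-centre on its pad, with its base centre at about (279,182) and the pad centre at about (276,186). Working out both positions.

```bash
python3 - <<'E'
from h import *
np.set_printoptions(precision=4,suppress=True)
s=np.load('s5.npy',allow_pickle=True).item();t=np.load('top0.npy',allow_pickle=True).item()
print('mallet side',onz(s,278.8,181.8,.005),'pad',onz(s,276,186.2,.005))
# white head in top view
I=t['color'];m=big(mask(I,(0,0,115),(180,40,255),(131,209,158,234)));v,u=np.nonzero(m);print('head',u.min(),u.max(),v.min(),v.max(),m.sum(),u.mean(),v.mean())
print('head top ctr',onz(t,u.mean(),v.mean(),.044))
for n,p in(('A',[.490,.278]),('B',[.492,.283])): print(n,proj(t,[[*p,.126],[*p,.044],[*p,.005]]).ravel(),proj(s,[[*p,.126],[*p,.005]]).ravel())
# pad: dark pixels, leftmost/right/top/bottom in side (row extents)
S=s['color'];m=cv2.inRange(cv2.cvtColor(S,cv2.COLOR_BGR2HSV),(0,0,0),(180,255,60));z=np.zeros_like(m);z[172:200,255:300]=m[172:200,255:300];v,u=np.nonzero(big(z));print('pad side',u.min(),u.max(),v.min(),v.max());print(onz(s,(u.min()+u.max())/2,v[(u<=u.min()+1)|(u>=u.max()-1)].mean(),.005))
# wedge
e=lambda z:proj(s,[[*st(.0045,-.018),z],[*st(.014,-.018),z],[*st(.014,.018),z],[*st(0,.018),z]]).ravel()
print('wedge cap top pred z=.144',e(.144))
E
```

```text
mallet side [0.493  0.3024 0.005 ] pad [0.4856 0.2727 0.005 ]
head 131 148 209 218 61 139.34426229508196 212.14754098360655
head top ctr [0.5152 0.2839 0.044 ]
A [132.1793 218.3842 141.3454 221.1753 145.2662 222.3693] [277.485  151.7034 277.4613 185.439 ]
B [130.2328 217.6431 139.5354 220.4862 143.5146 221.7024] [278.215  151.0181 278.1631 184.6978]
pad side 262 289 180 192
[0.4838 0.2758 0.005 ]
wedge cap top pred z=.144 [282.2699 198.4509 285.8416 198.8826 288.7387 192.0487 283.5856 191.4387]
```

>>> step_arm([
  {"x": -2, "y": 0.58, "z": 0, "wx": 0, "wy": 0, "wz": 0, "gripper": 7},
  {"x": -4, "y": 1.16, "z": 0, "wx": 0, "wy": 0, "wz": 0, "gripper": 7},
  {"x": -4, "y": 1.16, "z": 0.9, "wx": 0, "wy": 0, "wz": 0, "gripper": 7},
  {"x": -4, "y": 1.16, "z": 0.9, "wx": 0, "wy": 0, "wz": 0, "gripper": 7},
  {"x": -4, "y": 1.16, "z": 0.9, "wx": 0, "wy": 0, "wz": 0, "gripper": 7},
  {"x": -4, "y": 1.16, "z": 0.9, "wx": 0, "wy": 0, "wz": 0, "gripper": 7},
  {"x": -4, "y": 1.16, "z": 0.9, "wx": 0, "wy": 0, "wz": 0, "gripper": 7},
  {"x": -2.35, "y": 0.71, "z": 0.9, "wx": 0, "wy": 0, "wz": 0, "gripper": 7},
  {"x": 0, "y": 0, "z": 0, "wx": 0, "wy": 0, "wz": 0, "gripper": 7},
  {"x": 0, "y": 0, "z": 0, "wx": 0, "wy": 0, "wz": 0, "gripper": 7},
  {"x": 0, "y": 0, "z": 0, "wx": 0, "wy": 0, "wz": 0, "gripper": 7},
])

```text
time_s: 19.65
position: [0.492, 0.2778, 0.3565]
tool_rot: [[-0.171, -0.985, 0.0], [-0.985, 0.171, -0.001], [0.001, -0.0, -1.0]]
ft_force: [-0.1, -1.0, -0.6]
grip_width: 0.0699
```

```bash
python3 - <<'E'
from h import *
plan(.4915,.279,.264,-99.8)
s=grab('side')
np.save('s6.npy',s)
cv2.imwrite('pics/c7.png',cv2.resize(s['color'][100:210,240:320],None,fx=5,fy=5,interpolation=cv2.INTER_CUBIC))
E
```

```text
t19.6 pos [0.492  0.2778 0.3565] ang -99.87 grip 0.0699 F [-0.1 -1.  -0.6] q [ 17.  26.  77.  -0.  78. 117.]
 tilt wx,wy [-0.0003 -0.0009] wz total -0.001 rad  then shift cm [-0.11  0.07  9.25]
```

View pics/c7.png

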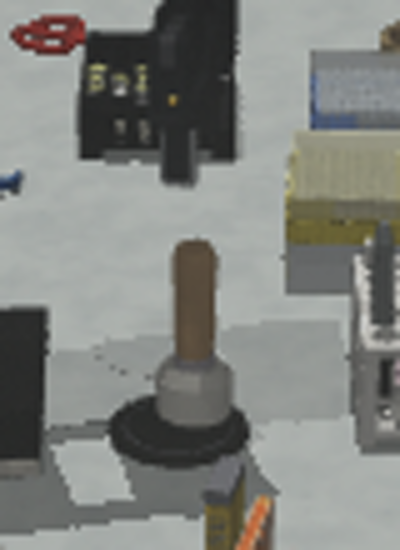

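Picture 9: the fingers hang over the handle (near finger u≈276, handle axis u≈279). Allowing for the finger's yaw, that is about 1 mm off. Descending and gripping.

>>> step_arm([
  {"x": -0.1, "y": -0.1, "z": 1.5, "wx": 0, "wy": 0, "wz": 0, "gripper": 7},
  {"x": 0, "y": 0, "z": 2, "wx": 0, "wy": 0, "wz": 0, "gripper": 7},
  {"x": 0, "y": 0, "z": 1.5, "wx": 0, "wy": 0, "wz": 0, "gripper": 7},
  {"x": 0, "y": 0, "z": 1.5, "wx": 0, "wy": 0, "wz": 0, "gripper": 7},
  {"x": 0, "y": 0, "z": 1.5, "wx": 0, "wy": 0, "wz": 0, "gripper": 7},
  {"x": 0, "y": 0, "z": 1.2, "wx": 0, "wy": 0, "wz": 0, "gripper": 7},
  {"x": 0, "y": 0, "z": 0, "wx": 0, "wy": 0, "wz": 0, "gripper": 7},
  {"x": 0, "y": 0, "z": 0, "wx": 0, "wy": 0, "wz": 0, "gripper": 5},
  {"x": 0, "y": 0, "z": 0, "wx": 0, "wy": 0, "wz": 0, "gripper": 4},
  {"x": 0, "y": 0, "z": 0, "wx": 0, "wy": 0, "wz": 0, "gripper": 3.4},
  {"x": 0, "y": 0, "z": 0, "wx": 0, "wy": 0, "wz": 0, "gripper": 3},
  {"x": 0, "y": 0, "z": 0, "wx": 0, "wy": 0, "wz": 0, "gripper": 2.6},
  {"x": 0, "y": 0, "z": 0, "wx": 0, "wy": 0, "wz": 0, "gripper": 1.5},
  {"x": 0, "y": 0, "z": 0, "wx": 0, "wy": 0, "wz": 0, "gripper": 1.5},
  {"x": 0, "y": 0, "z": 0, "wx": 0, "wy": 0, "wz": 0, "gripper": 1.5},
  {"x": 0, "y": 0, "z": 0, "wx": 0, "wy": 0, "wz": 0, "gripper": 1.5},
], newtons=90)

```text
time_s: 21.3
position: [0.4929, 0.2795, 0.2652]
tool_rot: [[-0.17, -0.985, 0.001], [-0.985, 0.17, -0.0], [0.0, -0.001, -1.0]]
ft_force: [-1.5, -1.3, 5.4]
grip_width: 0.0252
```

>>> step_arm([
  {"x": 0, "y": 0, "z": -0.7, "wx": 0, "wy": 0, "wz": 0, "gripper": 1.5},
  {"x": 0, "y": 0, "z": -1.5, "wx": 0, "wy": 0, "wz": 0, "gripper": 1.5},
  {"x": 0, "y": 0, "z": -2.5, "wx": 0, "wy": 0, "wz": 0, "gripper": 1.5},
  {"x": 0, "y": 0, "z": -3, "wx": 0, "wy": 0, "wz": 0, "gripper": 1.5},
  {"x": 0, "y": 0, "z": -3, "wx": 0, "wy": 0, "wz": 0, "gripper": 1.5},
  {"x": 0, "y": 0, "z": -3, "wx": 0, "wy": 0, "wz": 0, "gripper": 1.5},
  {"x": 0, "y": 0, "z": -2.2, "wx": 0, "wy": 0, "wz": 0, "gripper": 1.5},
  {"x": 0, "y": 0, "z": -1, "wx": 0, "wy": 0, "wz": 0, "gripper": 1.5},
  {"x": 0, "y": 0, "z": 0, "wx": 0, "wy": 0, "wz": 0, "gripper": 1.5},
  {"x": 0, "y": 0, "z": 0, "wx": 0, "wy": 0, "wz": 0, "gripper": 1.5},
])

```text
time_s: 22.3
position: [0.4928, 0.2796, 0.4322]
tool_rot: [[-0.17, -0.985, -0.002], [-0.985, 0.17, -0.001], [0.002, 0.002, -1.0]]
ft_force: [-0.6, 0.6, -3.5]
grip_width: 0.0252
```

```bash
python3 - <<'E'
from h import *
x,y=st(.006,0);plan(x,y,.425,-99.8)
E
```

```text
t22.3 pos [0.4928 0.2796 0.4322] ang -99.81 grip 0.0252 F [-0.6  0.6 -3.5] q [ 18.  23.  69.  -0.  89. 117.]
 tilt wx,wy [ 0.0015 -0.0016] wz total -0.000 rad  then shift cm [28.55 -8.19  0.72]
```

>>> step_arm([
  {"x": 1.5, "y": -0.43, "z": 0, "wx": 0, "wy": 0, "wz": 0, "gripper": 1.5},
  {"x": 3.5, "y": -1.0, "z": 0, "wx": 0, "wy": 0, "wz": 0, "gripper": 1.5},
  {"x": 3.5, "y": -1.0, "z": 0, "wx": 0, "wy": 0, "wz": 0, "gripper": 1.5},
  {"x": 3.5, "y": -1.0, "z": 0, "wx": 0, "wy": 0, "wz": 0, "gripper": 1.5},
  {"x": 3.5, "y": -1.0, "z": 0, "wx": 0, "wy": 0, "wz": 0, "gripper": 1.5},
  {"x": 3.5, "y": -1.0, "z": 0, "wx": 0, "wy": 0, "wz": 0, "gripper": 1.5},
  {"x": 3.5, "y": -1.0, "z": 0, "wx": 0, "wy": 0, "wz": 0, "gripper": 1.5},
  {"x": 3.5, "y": -1.0, "z": 0, "wx": 0, "wy": 0, "wz": 0, "gripper": 1.5},
  {"x": 2.55, "y": -0.76, "z": 0, "wx": 0, "wy": 0, "wz": 0, "gripper": 1.5},
  {"x": 0, "y": 0, "z": 0, "wx": 0, "wy": 0, "wz": 0, "gripper": 1.5},
  {"x": 0, "y": 0, "z": 0, "wx": 0, "wy": 0, "wz": 0, "gripper": 1.5},
])

```text
time_s: 23.4
position: [0.5247, -0.0166, 0.4328]
tool_rot: [[-0.172, -0.985, -0.001], [-0.985, 0.172, 0.0], [0.0, 0.001, -1.0]]
ft_force: [0.8, 0.6, -2.9]
grip_width: 0.0253
```

```bash
python3 - <<'E'
from h import *
x,y=st(.006,0);plan(x,y,.41,-99.8)
s=grab('side');np.save('s7.npy',s)
cv2.imwrite('pics/c8.png',cv2.resize(s['color'][145:265,245:325],None,fx=5,fy=5,interpolation=cv2.INTER_CUBIC))
E
```

```text
t23.4 pos [ 0.5247 -0.0166  0.4328] ang -99.90 grip 0.0253 F [ 0.8  0.6 -2.9] q [-15.  18.  75.  -0.  87.  85.]
 tilt wx,wy [ 0.0015 -0.0002] wz total -0.002 rad  then shift cm [-0.09 -0.    2.28]
```

View pics/c8.png

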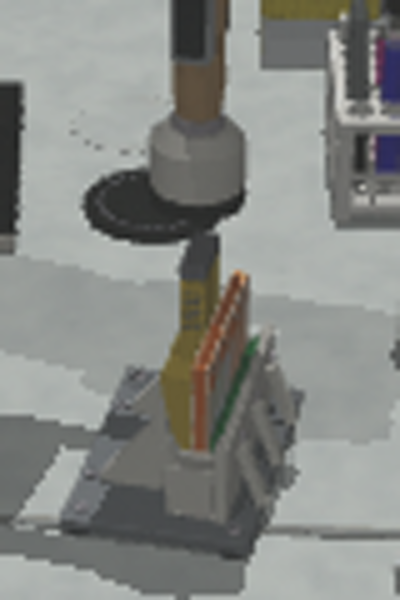

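Picture 10: the mallet axis (u≈284) is in line with the wedge cap (u≈285), with the cassette standing clear. First tap.

>>> step_arm([
  {"x": -0.1, "y": 0, "z": 0.6, "wx": 0, "wy": 0, "wz": 0, "gripper": 1.5},
  {"x": 0, "y": 0, "z": 0.8, "wx": 0, "wy": 0, "wz": 0, "gripper": 1.5},
  {"x": 0, "y": 0, "z": 0.8, "wx": 0, "wy": 0, "wz": 0, "gripper": 1.5},
  {"x": 0, "y": 0, "z": 0.8, "wx": 0, "wy": 0, "wz": 0, "gripper": 1.5},
  {"x": 0, "y": 0, "z": 0.2, "wx": 0, "wy": 0, "wz": 0, "gripper": 1.5},
])

```text
time_s: 23.95
position: [0.5252, -0.0146, 0.401]
tool_rot: [[-0.17, -0.985, 0.0], [-0.985, 0.17, -0.0], [0.0, -0.0, -1.0]]
ft_force: [0.7, 0.5, 1.3]
grip_width: 0.0251
```

>>> step_arm([
  {"x": 0, "y": 0, "z": -1, "wx": 0, "wy": 0, "wz": 0, "gripper": 1.5},
  {"x": 0, "y": 0, "z": -0.8, "wx": 0, "wy": 0, "wz": 0, "gripper": 1.5},
  {"x": 0, "y": 0, "z": 0, "wx": 0, "wy": 0, "wz": 0, "gripper": 1.5},
  {"x": 0, "y": 0, "z": 1.0, "wx": 0, "wy": 0, "wz": 0, "gripper": 1.5},
  {"x": 0, "y": 0, "z": 1.2, "wx": 0, "wy": 0, "wz": 0, "gripper": 1.5},
  {"x": 0, "y": 0, "z": 0, "wx": 0, "wy": 0, "wz": 0, "gripper": 1.5},
])

```text
time_s: 24.55
position: [0.5251, -0.0148, 0.3965]
tool_rot: [[-0.17, -0.985, -0.001], [-0.985, 0.17, -0.0], [0.0, 0.001, -1.0]]
ft_force: [-0.0, -0.5, -2.6]
grip_width: 0.0251
```

>>> step_arm([
  {"x": 0, "y": 0, "z": -1, "wx": 0, "wy": 0, "wz": 0, "gripper": 1.5},
  {"x": 0, "y": 0, "z": -0.8, "wx": 0, "wy": 0, "wz": 0, "gripper": 1.5},
  {"x": 0, "y": 0, "z": 0, "wx": 0, "wy": 0, "wz": 0, "gripper": 1.5},
  {"x": 0, "y": 0, "z": 1.0, "wx": 0, "wy": 0, "wz": 0, "gripper": 1.5},
  {"x": 0, "y": 0, "z": 1.2, "wx": 0, "wy": 0, "wz": 0, "gripper": 1.5},
  {"x": 0, "y": 0, "z": 0, "wx": 0, "wy": 0, "wz": 0, "gripper": 1.5},
])

```text
time_s: 25.15
position: [0.525, -0.0148, 0.3925]
tool_rot: [[-0.17, -0.985, -0.0], [-0.985, 0.17, -0.0], [0.0, 0.0, -1.0]]
ft_force: [-0.3, 1.0, -2.9]
grip_width: 0.0254
```

>>> step_arm([
  {"x": 0, "y": 0, "z": -1, "wx": 0, "wy": 0, "wz": 0, "gripper": 1.5},
  {"x": 0, "y": 0, "z": -0.8, "wx": 0, "wy": 0, "wz": 0, "gripper": 1.5},
  {"x": 0, "y": 0, "z": 0, "wx": 0, "wy": 0, "wz": 0, "gripper": 1.5},
  {"x": 0, "y": 0, "z": 1.0, "wx": 0, "wy": 0, "wz": 0, "gripper": 1.5},
  {"x": 0, "y": 0, "z": 1.1, "wx": 0, "wy": 0, "wz": 0, "gripper": 1.5},
  {"x": 0, "y": 0, "z": 0, "wx": 0, "wy": 0, "wz": 0, "gripper": 1.5},
])

```text
time_s: 25.75
position: [0.5252, -0.0148, 0.3905]
tool_rot: [[-0.17, -0.985, 0.002], [-0.985, 0.17, -0.001], [0.001, -0.002, -1.0]]
ft_force: [0.5, -0.4, 2.3]
grip_width: 0.0252
```

```bash
python3 - <<'E'
from h import *
s=grab('side');np.save('s8.npy',s)
cv2.imwrite('pics/c9.png',cv2.resize(s['color'][145:265,245:325],None,fx=5,fy=5,interpolation=cv2.INTER_CUBIC))
s0=np.load('s7.npy',allow_pickle=True).item()
for q in(s0,s):
    m=big(mask(q['color'],(18,90,30),(35,255,255),(270,190,292,240)));v,u=np.nonzero(m);print(u.min(),u.max(),v.min(),v.max(),m.sum())
    # blade shoulder: leftmost columns
    print([ (k,v[u==k].min(),v[u==k].max()) for k in range(277,284) if (u==k).any()])
E
```

```text
277 288 199 234 162
[(277, np.int64(219), np.int64(221)), (278, np.int64(217), np.int64(226)), (279, np.int64(215), np.int64(230)), (280, np.int64(213), np.int64(232)), (281, np.int64(201), np.int64(234)), (282, np.int64(201), np.int64(234)), (283, np.int64(201), np.int64(217))]
278 285 215 234 92
[(278, np.int64(223), np.int64(226)), (279, np.int64(221), np.int64(230)), (280, np.int64(218), np.int64(232)), (281, np.int64(216), np.int64(234)), (282, np.int64(215), np.int64(234)), (283, np.int64(215), np.int64(234))]
```

>>> step_arm([
  {"x": 0, "y": 0, "z": -1, "wx": 0, "wy": 0, "wz": 0, "gripper": 1.5},
  {"x": 0, "y": 0, "z": -0.8, "wx": 0, "wy": 0, "wz": 0, "gripper": 1.5},
  {"x": 0, "y": 0, "z": 0, "wx": 0, "wy": 0, "wz": 0, "gripper": 1.5},
  {"x": 0, "y": 0, "z": 1.0, "wx": 0, "wy": 0, "wz": 0, "gripper": 1.5},
  {"x": 0, "y": 0, "z": 1.0, "wx": 0, "wy": 0, "wz": 0, "gripper": 1.5},
  {"x": 0, "y": 0, "z": 0, "wx": 0, "wy": 0, "wz": 0, "gripper": 1.5},
])

```text
time_s: 26.4
position: [0.5252, -0.0147, 0.3902]
tool_rot: [[-0.17, -0.985, 0.005], [-0.985, 0.17, -0.002], [0.001, -0.005, -1.0]]
ft_force: [-0.9, 0.2, 13.9]
grip_width: 0.0252
```

>>> step_arm([
  {"x": 0, "y": 0, "z": -1, "wx": 0, "wy": 0, "wz": 0, "gripper": 1.5},
  {"x": 0, "y": 0, "z": -0.8, "wx": 0, "wy": 0, "wz": 0, "gripper": 1.5},
  {"x": 0, "y": 0, "z": 0, "wx": 0, "wy": 0, "wz": 0, "gripper": 1.5},
  {"x": 0, "y": 0, "z": 1.0, "wx": 0, "wy": 0, "wz": 0, "gripper": 1.5},
  {"x": 0, "y": 0, "z": 1.2, "wx": 0, "wy": 0, "wz": 0, "gripper": 1.5},
  {"x": 0, "y": 0, "z": 0, "wx": 0, "wy": 0, "wz": 0, "gripper": 1.5},
])

```text
time_s: 27.0
position: [0.526, -0.0149, 0.389]
tool_rot: [[-0.17, -0.985, 0.014], [-0.985, 0.17, -0.004], [0.001, -0.014, -1.0]]
ft_force: [1.1, 0.3, 29.1]
grip_width: 0.0254
```

>>> step_arm([
  {"x": 0, "y": 0, "z": -1, "wx": 0, "wy": 0, "wz": 0, "gripper": 1.5},
  {"x": 0, "y": 0, "z": -0.8, "wx": 0, "wy": 0, "wz": 0, "gripper": 1.5},
  {"x": 0, "y": 0, "z": 0, "wx": 0, "wy": 0, "wz": 0, "gripper": 1.5},
  {"x": 0, "y": 0, "z": 1.0, "wx": 0, "wy": 0, "wz": 0, "gripper": 1.5},
  {"x": 0, "y": 0, "z": 0.8, "wx": 0, "wy": 0, "wz": 0, "gripper": 1.5},
  {"x": 0, "y": 0, "z": 0, "wx": 0, "wy": 0, "wz": 0, "gripper": 1.5},
])

```text
time_s: 27.6
position: [0.5248, -0.0145, 0.3892]
tool_rot: [[-0.17, -0.985, 0.008], [-0.985, 0.17, -0.003], [0.001, -0.008, -1.0]]
ft_force: [-9.4, 2.3, 40.4]
grip_width: 0.0249
```

The last two taps stopped at the same height (0.389) with the force rising to about 43 N, so the wedge is tight. Returning the mallet.

>>> step_arm([
  {"x": 0, "y": 0, "z": -1, "wx": 0, "wy": 0, "wz": 0, "gripper": 1.5},
  {"x": 0, "y": 0, "z": -2, "wx": 0, "wy": 0, "wz": 0, "gripper": 1.5},
  {"x": 0, "y": 0, "z": -2, "wx": 0, "wy": 0, "wz": 0, "gripper": 1.5},
  {"x": 0, "y": 0, "z": 0, "wx": 0, "wy": 0, "wz": 0, "gripper": 1.5},
  {"x": 0, "y": 0, "z": 0, "wx": 0, "wy": 0, "wz": 0, "gripper": 1.5},
])

```text
time_s: 28.1
position: [0.5251, -0.0148, 0.4331]
tool_rot: [[-0.17, -0.985, -0.002], [-0.985, 0.17, -0.0], [0.0, 0.002, -1.0]]
ft_force: [0.2, 0.2, -2.9]
grip_width: 0.0254
```

```bash
python3 - <<'E'
from h import *
plan(.4845,.275,.275,-99.8)
E
```

```text
t28.1 pos [ 0.5251 -0.0148  0.4331] ang -99.81 grip 0.0254 F [ 0.2  0.2 -2.9] q [-15.  18.  75.  -0.  87.  85.]
 tilt wx,wy [ 0.0016 -0.0003] wz total -0.000 rad  then shift cm [-27.86   8.93  15.81]
```

>>> step_arm([
  {"x": -1.5, "y": 0.48, "z": 0, "wx": 0, "wy": 0, "wz": 0, "gripper": 1.5},
  {"x": -3.5, "y": 1.12, "z": 0, "wx": 0, "wy": 0, "wz": 0, "gripper": 1.5},
  {"x": -3.5, "y": 1.12, "z": 0, "wx": 0, "wy": 0, "wz": 0, "gripper": 1.5},
  {"x": -3.5, "y": 1.12, "z": 0, "wx": 0, "wy": 0, "wz": 0, "gripper": 1.5},
  {"x": -3.5, "y": 1.12, "z": 0, "wx": 0, "wy": 0, "wz": 0, "gripper": 1.5},
  {"x": -3.5, "y": 1.12, "z": 0, "wx": 0, "wy": 0, "wz": 0, "gripper": 1.5},
  {"x": -3.5, "y": 1.12, "z": 0, "wx": 0, "wy": 0, "wz": 0, "gripper": 1.5},
  {"x": -3.5, "y": 1.12, "z": 0, "wx": 0, "wy": 0, "wz": 0, "gripper": 1.5},
  {"x": -1.86, "y": 0.61, "z": 0, "wx": 0, "wy": 0, "wz": 0, "gripper": 1.5},
  {"x": 0, "y": 0, "z": 1, "wx": 0, "wy": 0, "wz": 0, "gripper": 1.5},
  {"x": 0, "y": 0, "z": 3, "wx": 0, "wy": 0, "wz": 0, "gripper": 1.5},
  {"x": 0, "y": 0, "z": 4, "wx": 0, "wy": 0, "wz": 0, "gripper": 1.5},
  {"x": 0, "y": 0, "z": 4, "wx": 0, "wy": 0, "wz": 0, "gripper": 1.5},
  {"x": 0, "y": 0, "z": 2.3, "wx": 0, "wy": 0, "wz": 0, "gripper": 1.5},
  {"x": 0, "y": 0, "z": 0.5, "wx": 0, "wy": 0, "wz": 0, "gripper": 1.5},
  {"x": 0, "y": 0, "z": 0, "wx": 0, "wy": 0, "wz": 0, "gripper": 1.5},
  {"x": 0, "y": 0, "z": 0, "wx": 0, "wy": 0, "wz": 0, "gripper": 1.5},
])

```text
time_s: 29.8
position: [0.4848, 0.2749, 0.2876]
tool_rot: [[-0.171, -0.985, 0.002], [-0.985, 0.171, -0.0], [-0.0, -0.002, -1.0]]
ft_force: [0.9, 0.3, -3.4]
grip_width: 0.0254
```

```bash
python3 - <<'E'
from h import *
plan(.4835,.275,.2652,-99.8)
s=grab('side');np.save('s9.npy',s)
c=lambda u,v:cv2.resize(s['color'][v-60:v+60,u-40:u+40],None,fx=5,fy=5,interpolation=cv2.INTER_CUBIC)
cv2.imwrite('pics/c10.png',np.hstack([c(278,160),c(285,215)]))
E
```

```text
t29.8 pos [0.4848 0.2749 0.2876] ang -99.82 grip 0.0254 F [ 0.9  0.3 -3.4] q [ 17.  29.  83.  -0.  68. 117.]
 tilt wx,wy [-0.0023  0.0004] wz total -0.000 rad  then shift cm [0.01 0.13 2.24]
```

View pics/c10.png

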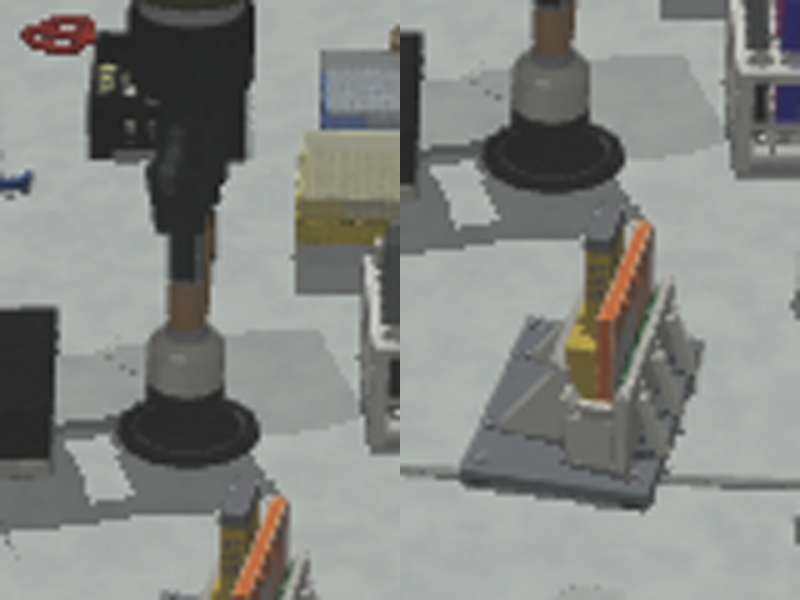

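Picture 11: the mallet is upright and centred over its pad, and the wedge sits deep with the cassette upright. Setting the mallet down.

>>> step_arm([
  {"x": 0, "y": 0.1, "z": 0.6, "wx": 0, "wy": 0, "wz": 0, "gripper": 1.5},
  {"x": 0, "y": 0, "z": 0.6, "wx": 0, "wy": 0, "wz": 0, "gripper": 1.5},
  {"x": 0, "y": 0, "z": 0.4, "wx": 0, "wy": 0, "wz": 0, "gripper": 1.5},
  {"x": 0, "y": 0, "z": 0.3, "wx": 0, "wy": 0, "wz": 0, "gripper": 1.5},
  {"x": 0, "y": 0, "z": 0.2, "wx": 0, "wy": 0, "wz": 0, "gripper": 1.5},
  {"x": 0, "y": 0, "z": 0.1, "wx": 0, "wy": 0, "wz": 0, "gripper": 1.5},
  {"x": 0, "y": 0, "z": 0, "wx": 0, "wy": 0, "wz": 0, "gripper": 1.5},
])

```text
time_s: 30.55
position: [0.4836, 0.2751, 0.2653]
tool_rot: [[-0.17, -0.985, 0.001], [-0.985, 0.17, -0.001], [0.0, -0.001, -1.0]]
ft_force: [-1.4, -0.6, 4.2]
grip_width: 0.0254
```

>>> step_arm([
  {"x": 0, "y": 0, "z": 0, "wx": 0, "wy": 0, "wz": 0, "gripper": 2.8},
  {"x": 0, "y": 0, "z": 0, "wx": 0, "wy": 0, "wz": 0, "gripper": 3.5},
  {"x": 0, "y": 0, "z": 0, "wx": 0, "wy": 0, "wz": 0, "gripper": 5},
  {"x": 0, "y": 0, "z": 0, "wx": 0, "wy": 0, "wz": 0, "gripper": 7},
  {"x": 0, "y": 0, "z": 0, "wx": 0, "wy": 0, "wz": 0, "gripper": 7},
  {"x": 0, "y": 0, "z": -1, "wx": 0, "wy": 0, "wz": 0, "gripper": 7},
  {"x": 0, "y": 0, "z": -3, "wx": 0, "wy": 0, "wz": 0, "gripper": 7},
  {"x": 0, "y": 0, "z": -4, "wx": 0, "wy": 0, "wz": 0, "gripper": 7},
  {"x": 0, "y": 0, "z": -4, "wx": 0, "wy": 0, "wz": 0, "gripper": 7},
  {"x": 0, "y": 0, "z": -2, "wx": 0, "wy": 0, "wz": 0, "gripper": 7},
  {"x": 0, "y": 0, "z": 0, "wx": 0, "wy": 0, "wz": 0, "gripper": 7},
  {"x": 0, "y": 0, "z": 0, "wx": 0, "wy": 0, "wz": 0, "gripper": 7},
])

```text
time_s: 31.75
position: [0.4833, 0.2751, 0.4046]
tool_rot: [[-0.17, -0.985, 0.001], [-0.985, 0.17, -0.001], [0.0, -0.001, -1.0]]
ft_force: [0.4, -0.1, 0.5]
grip_width: 0.07
```

```bash
python3 - <<'E'
from h import *
s=grab('side')
cv2.imwrite('pics/f.png',cv2.resize(s['color'][120:300,200:400],None,fx=3.3,fy=3.3,interpolation=cv2.INTER_CUBIC))
s0=np.load('side0.npy',allow_pickle=True).item()
df=cv2.absdiff(s['color'],s0['color']).max(2)
for n,(u,v) in dict(bottle=(352,220),film=(340,190),dish=(335,260)).items(): print(n,np.mean(df[v-8:v+8,u-8:u+8]>40))
E
```

```text
bottle 0.0
film 0.0
dish 0.0
```

View pics/f.png

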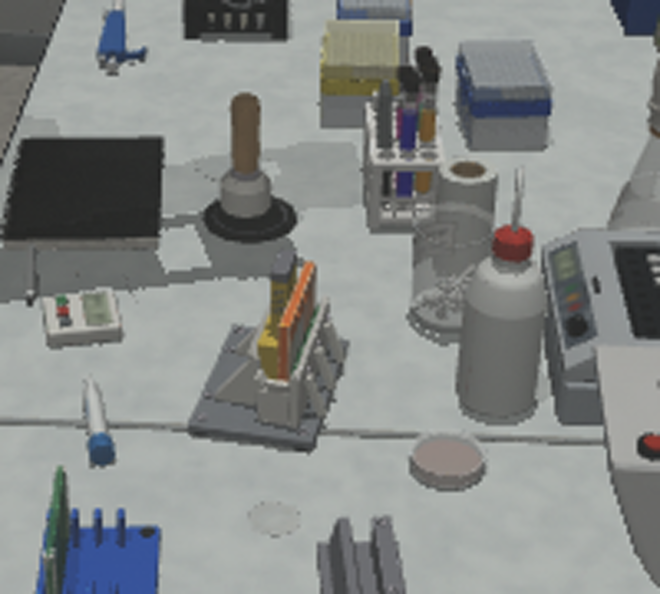

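The final picture shows the mallet upright at the centre of its pad, the wedge and cassette tight in the stand, and the bottle, film roll and dish unmoved.

```bash
python3 -c "
from rig import env
print(env.close_job())"
```

```text
the job is handed in; nothing more can be done
None
```

The job is done and handed in at about 32 s of the 72 s allowed; no verdict was reported.

**What I did:**
- I stood the cassette in the slot until it lightly touched the seal, at about 2 N.
- I lowered the wedge into the gap with its sloping side to the leaning wall and let go of it before I felt any contact.
- I drove it down with a light touch and six separate mallet taps.
- I stood the mallet back near the centre of its pad.

**Last checks:**
- **Wedge travel:** it went down about 11–12 mm, which is an estimated 2.3 mm of seal squeeze. I worked this out from the arm's height, since the seal itself cannot be read.
- **Tightness:** the last two taps stopped at the same height (0.389 m). The force rose to about 32 N, then about 43 N, so a further tap no longer moved it.
- **Final picture:** the mallet is upright and the cassette is upright in the stand. The bottle, film roll and dish showed no change from the first picture.

**What went less cleanly:**
- The first move call was refused because rows needed all their keys; nothing moved.
- After two of the middle taps the force read no contact at the bottom of the stroke, probably because the wedge had moved ahead of the mallet. The later taps did meet firm resistance.

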